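Take the dry vertebra casts off the drying rack, box them and send the box off

TASK

The vertebra casts on the drying rack are dry. Lift every one of them up and off its peg and stand it upright, spine up, in a slot of its own in the foam-lined box, where the box stands; then put the cover on, pressed down so that it sits level inside the rim. Finally slide the closed box along the bench, without lifting or tipping it, until it stands fully inside the taped outline, and leave the other things on the bench as they are.

Things in the scene. Friction and masses are not known exactly. Their poses are not given: they have to be found in the camera images.
- cast1: brown resin cast of a vertebra, upright flat piece, 14 thick (x), 56 wide (y), 100 tall (z), 0.06-0.1 kg; origin: centre of flat underside. Centrum z 0-34, 54 wide; hole through it along x, 24 wide, z 34-60; arch z 60-68, 42 wide; spine to grip z 68-100, 22 wide (y), 12 thick. 3 or 4 casts present (None if absent), each hanging on a peg, axes parallel to the rack's
- cast2: vertebra cast like cast1, but 64 wide; same spine, hole, thickness and height. None if absent
- cast3: vertebra cast like cast1, but 56 wide; same spine, hole, thickness and height. None if absent
- cast4: vertebra cast like cast1, but 64 wide; same spine, hole, thickness and height. None if absent
- rack: wooden drying rack, fixed, place and yaw vary; origin on the bench under the front face of its beam, at mid-length; y along the beam, pegs point to -x. Beam 360 long, 20 thick, z 177-193, end posts no higher; base board x -20 to 80, 400 long. Four steel pegs, 8 thick, at y -127.5, -42.5, 42.5, 127.5, axis z 185, level to x -28
- peg_end (a point): centre of the upturned tip of the peg at y -127.5: x -40, z 191 in the rack frame (tip's top at z 195; all pegs alike). A cast hangs by its arch's underside, middle at about x -14. Lifted 11 to 17 it clears the tip above and the hole's lower edge below; then draw it 60 to -x and carry it off
- box: loose buff archive box lined with white foam, open on top, 164 (x) by 140 (y) by 119 high, 0.4-0.6 kg; origin: centre of underside. Inner floor at z 8. Four slots along y, 20 wide (x), 112 long, centred at x -51, -17, 17, 51, y 0, between foam ribs up to z 50; above them the inside is open, 136 by 112. A standing cast's origin is at z 8 in the box frame
- slot_end (a point): middle of the floor of the box's slot at x 51 (z 8 in the box frame). The box's underside is felt and slides easily (friction about 0.35)
- ledge (a point): point in the middle of the box at the height of the ledge, z 113: foam walls end there in a ledge 10 wide all round on which the cover lies, inside a 4 thick outer wall that ends at z 119 (opening 156 by 132)
- cover: loose flat buff cover 150 (x) by 126 (y) by 6 thick, 0.13 kg, with a dark wooden bar grip in its middle, 70 long (x), 14 wide (y), z 6-36; origin: centre of underside. Starts flat on the bench. Fits into the box's rim either way round, long side along long side, 3 play on each side; seated, its origin is at z 113 in the box frame. The closed box can be dragged by this grip
- outline: outline of white tape on the bench, flat and fixed, inside 200 (x) by 180 (y), tape 10 wide; origin: its centre. The box's long side goes along its long side (x); it may be to the left or right
- brush: a brush about 170 long lying between robot and box; bystander, origin on its underside
- fragment: a brown fossil fragment 70 by 45 by 45; bystander, origin under its middle
- mug: a blue mug, 80 wide, 90 high; bystander, origin under its middle
- glue: a white glue bottle 56 wide, 120 high; bystander, origin under its middle
- jar: a small amber jar 60 wide, 75 high; bystander, origin under its middle
- probe: a hand probe like a screwdriver, 160 long; bystander, origin on its underside
There are look-alikes about, which are no part of the job. What is shaped like the cast4 but green or red is not meant.

How it is judged:
By the outcome, as a careful person would: the job done as asked, in the order asked, and still so for the second after the job is handed in, with the robot touching nothing.
Of cast1, cast2, cast3, cast4 only 3 to 4 are there at a start; the rules pass over those that are not, and their reading is None.
At some moment in a run one of cover may be knocked a few centimetres aside while the robot is not near it.
It also fails if it takes over 192 s, if anything falls off the work surface, if the arm or the gripper's body presses on something with over 40 N, if the wrist force passes 120 N, or if a joint passes its speed limit or range.

ROBOT

A 6-joint arm with a two-finger parallel gripper is mounted at the origin on the work surface. World frame = base frame: x ahead of the robot, y to its left, z up, the work surface at z = 0. Lengths are in mm, angles in rad, forces in N, time in s.
With the tool pointing down it reaches from about 300 to 875 mm from the base axis. Payload 4.2 kg.
Tool frame: the origin (TCP) lies at the centre of the arm's flange, where the gripper is bolted on; the fingertips stand 173 mm ahead of it and the grasp point (between the pads) lies 155 mm ahead of it; z points along the fingers, y is the line along which they close (so a half turn about z gives the same grasp; the last joint's range is limited). The gripper opens to 85 mm and grips with 20 to 120 N. Pads are 22 mm wide; open, the fingers measure 114 mm over their backs; the gripper's body (76 mm by 85 mm) begins 54 mm behind the grasp point. The pads swing forward as they close: fully open they stand 13 mm farther back than shut.
Start: joints at [1.156, 0.32, 1.565, -0, 1.257, -0.02], TCP at [221.155, 530.767, 404.738] pointing down, gripper open.
Joint ranges: [-3.11, 3.11], [-0.84, 2.01], [0.21, 2.61], [-1.34, 4.49], [0.05, 2.63], [-2.56, 2.56]. Speed limits (rad/s): [2.57, 2.57, 3.14, 3.14, 3.14, 3.14].

INTERFACE

Orientations are given as a rotation vector (axis times angle).
In Python, from plant import robot, viewer, models gives the robot as it stands. The module is installed in compiled form; this text tells all that it offers.
- The arm moves only by the tool move_arm, never from a script. Its argument "commands" is a list of rows, each an object with "translation": the shift along the tool's x, y, z as a fraction of full scale, a list of three; "delta_rot": the turn, a rotation vector about the tool's x, y, z as a fraction of full scale, a list of three. A call has 1 to 20 rows; each row shifts and turns the commanded pose from where the row before left it, along the tool's axes as they then stand; what a row does not reach is not made up. Full scale, the value 1, is 0.5 m for a shift and 45 degrees for a turn. A row lasts 1/8 s, in which the tool goes at most 62.5 mm and 10.7 degrees, less where a joint would pass 70% of its speed; a pose out of reach is approached as far as the arm can. A call with a number of a shift or a turn outside -1 to 1 is refused whole. A call with a gripper value outside its range is refused whole. "grip" is the opening, from -1 (shut) to 1 (fully open), set as the call begins (left out, the last holds). The fingers move at their own pace and stop on an object; "newtons" is the grip in N (left out, the last holds). Time passes only in rows, so rows that do not move let the fingers close. It gives the time, the measured TCP pose, the force, the opening and the grip force at its end, in the units of the state.
- robot.sense(): the state, without advancing time (a new reading comes with each control period).
- viewer.get_image(name): name is "side" or "top" or "wrist"; returns a dict with "image" (400x640x3 uint8, red, green, blue), "fx", "fy", "cx", "cy" (pixels), "T" (4x4, takes a point from camera to world coordinates). Camera axes: x right, y up, looking along -z (the intrinsics and any distortion apply to the point x, -y, -z); pixel columns grow to the right and rows downward; lengths in mm; the calibration is good to about 2 mm. A picture is of the moment at which its call begins. There is no depth.
- robot.close_job(): hands the job in; it is judged then, once.
Trained networks look in a picture, given as the dict that the camera call returned (one of the last four; its "shot" number tells which), for a name from the list of things; names that differ only in an ending like _2 or _b are one class to them, and where a whole thing is asked for, a point or a joint stands for the part that bears it (a point fixed in the world has none). Each returns a list of dicts, best first, with "confidence" (0 to 1); they miss things now and then, are a little off and sometimes report something else, mostly with a low value. They report only what shows in the picture. A call takes as long as a camera call. They do not tell look-alikes from the thing itself.
- models.look_for(picture, target): "position" ([x, y, z] in mm, in the coordinates of the camera as it stood for that picture, good to about 4 mm: the middle of the surface that is visible of it).
The state is a dict: "clock": time; "joint_pos": joint angles; "dq": joint speeds; "tau": joint torques, N m; "eef_pos": TCP position; "tool_rot": TCP orientation; "ft_force": force on the tool from outside, world axes, zero at the start; "torque": the same for the moment, N m; "width": finger opening in mm; "finger_force": force on a finger pad.
Only numpy, scipy, OpenCV 4.12 (cv2) and the standard library are available. Lean on these libraries where they do the work, as an engineer would, in place of code of your own. Each camera call takes 0.05 s, during which the arm holds its last target. There are 200 camera calls.

## Working session

There is one attempt and no reset: what is moved stays moved. The work goes in short steps, Python scripts to look and compute and a tool call to move; the robot and the scene stay as the last step left them, time stands still between calls to the robot, and variables do not carry over. Pictures are saved under pics/ and viewed, at most 14 in all, crops included, and the job is handed in when it is done.

Besides the shell and the picture viewer there is one more tool, called as name(argument=value, ...), one argument or row to a line, values as JSON. move_arm: Moves the arm, as the interface text tells. Shift numbers are shares of 0.5 m and turn numbers shares of 45 degrees, none past 1 either way. Its arguments: {"type":"object","properties":{"commands":{"type":"array"},"grip":{"type":"number"},"newtons":{"type":"number"}},"required":["commands"]}

```bash
mkdir -p pics; cat > h.py <<'E'
import numpy as np, cv2
from plant import robot, viewer, models
from scipy.spatial.transform import Rotation as R
def shot(n,save=None):
    p=viewer.get_image(n)
    if save: cv2.imwrite('pics/'+save+'.png',p['image'][:,:,::-1])
    return p
def w(p,c): return (np.array(p['T'])@np.r_[c,1])[:3]
def find(p,t,mn=0.2):
    return [(np.round(w(p,d['position'])),round(d['confidence'],2),np.round(px(p,w(p,d['position'])))) for d in models.look_for(p,t) if d['confidence']>mn]
def px(p,P):
    c=(np.linalg.inv(p['T'])@np.r_[P,1])[:3]
    return np.array([p['cx']+p['fx']*c[0]/-c[2],p['cy']-p['fy']*c[1]/-c[2]])
def ray(p,uv,z):
    T=np.array(p['T']);d=T[:3,:3]@np.array([(uv[0]-p['cx'])/p['fx'],-(uv[1]-p['cy'])/p['fy'],-1]);o=T[:3,3]
    return o+d*(z-o[2])/d[2]
E
python3 - <<'E'
from h import *
np.set_printoptions(suppress=True,precision=3)
for n in ['top','side']:
    p=shot(n,n+'0'); print(n,p['fx'],p['cx'],p['cy'],[k for k in p],p['T'])
    for t in ['cast1','cast2','rack','peg_end','box','slot_end','ledge','cover','outline','brush','fragment','mug','glue','jar','probe']:
        print(t,find(p,t))
E
```

```text
top 421.91333535967067 320.280601640934 200.07907148731312 ['image', 'fx', 'fy', 'cx', 'cy', 'T', 'shot'] [[   0.03     0.992   -0.126  365.095]
 [  -0.999    0.032    0.01    -0.877]
 [   0.014    0.126    0.992 1414.458]
 [   0.       0.       0.       1.   ]]
cast1 [(array([ 641., -143.,  190.]), 0.76, array([365., 161.])), (array([642., -59., 183.]), 0.6, array([337., 161.])), (array([ 779., -322.,   66.]), 0.53, array([415., 130.])), (array([ 225., -336.,   51.]), 0.49, array([418., 301.])), (array([643.,  20., 194.]), 0.42, array([310., 158.]))]
cast2 [(array([ 641., -143.,  190.]), 0.76, array([365., 161.])), (array([642., -59., 183.]), 0.6, array([337., 161.])), (array([ 779., -322.,   66.]), 0.53, array([415., 130.])), (array([ 225., -336.,   51.]), 0.49, array([418., 301.])), (array([643.,  20., 194.]), 0.42, array([310., 158.]))]
rack [(array([670.,  -4.,  15.]), 0.91, array([318., 163.]))]
peg_end [(array([672., -12.,  16.]), 0.75, array([320., 162.]))]
box [(array([486.,  39.,  49.]), 0.69, array([303., 216.]))]
slot_end [(array([486.,  38.,  52.]), 0.61, array([303., 21
[... 1920 characters left out ...]
 219.])), (array([ 563., -527.,   19.]), 0.4, array([485., 341.]))]
cover [(array([472., 306.,  10.]), 0.69, array([245., 196.]))]
outline [(array([ 481., -364.,    1.]), 0.63, array([400., 319.]))]
brush [(array([ 270., -231.,   19.]), 0.65, array([289., 318.]))]
fragment [(array([ 669., -379.,   68.]), 0.64, array([464., 268.])), (array([275., 244.,  27.]), 0.52, array([196., 220.]))]
mug [(array([680., 326.,  62.]), 0.77, array([295., 162.]))]
glue [(array([ 669., -380.,   66.]), 0.87, array([464., 268.])), (array([ 646., -152.,  176.]), 0.5, array([393., 192.]))]
jar [(array([624., 442.,  47.]), 0.72, array([263., 158.]))]
probe [(array([ 564., -529.,   16.]), 0.61, array([485., 342.]))]
```

View pics/top0.png

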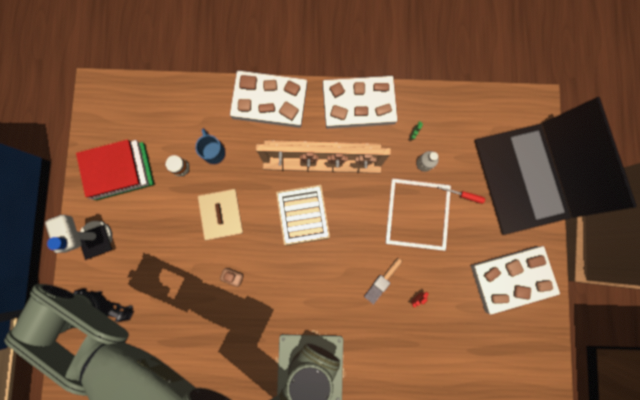

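View pics/side0.png

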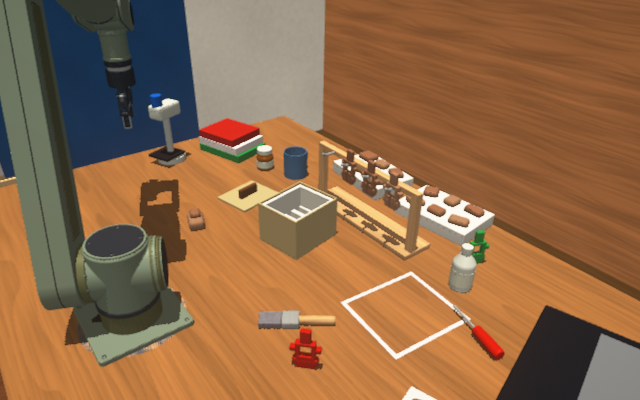

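The top view shows three brown casts on the rack at about (308,159), (337,161) and (365,161), with the left peg near (281,157) empty. The green (417,130) and red (419,298) figures on the bench are look-alikes and stay put. The box is at (303,215), the cover at (220,214) and the outline at (418,214). I'll crop in to confirm this.

```bash
python3 - <<'E'
from h import *
np.set_printoptions(suppress=True,precision=4)
im=cv2.imread('pics/top0.png')[125:255,190:460]
cv2.imwrite('pics/c1.png',cv2.resize(im,(800,385),interpolation=cv2.INTER_CUBIC))
p=shot('wrist'); s=robot.sense()
Rt=R.from_rotvec(s['tool_rot']).as_matrix(); print(Rt,s['eef_pos'],s['width'],s['ft_force'])
T=np.eye(4);T[:3,:3]=Rt;T[:3,3]=s['eef_pos']
print(np.linalg.inv(T)@p['T'],p['fx'])
E
```

```text
[[-0.9231  0.3846  0.0001]
 [ 0.3846  0.9231  0.0001]
 [-0.      0.0001 -1.    ]] [221.149  530.7716 404.7582] 85.39100157277541 [-0.5024  0.1871 -0.0214]
[[ 0.0015  0.9644  0.2643 66.3046]
 [ 1.     -0.0015 -0.0004  0.0451]
 [-0.      0.2643 -0.9644 30.9731]
 [ 0.      0.      0.      1.    ]] 309.6399902949314
```

View pics/c1.png

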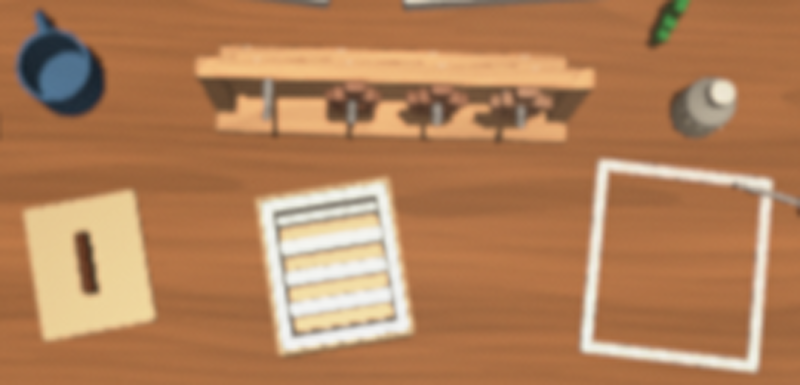

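The crop confirms three brown casts on the pegs, with crop pixels around (352,100), (435,105) and (520,105). The peg at (268,100) is empty. The look-alikes are red and green and off the rack, so they are excluded. Next I'll move to look with the wrist camera.

move_arm(
  commands=[
    {"translation": [0,0,-0.05],"delta_rot": [0,0,-0.167]},
    {"translation": [0,0,-0.05],"delta_rot": [0,0,-0.167]},
    {"translation": [0,0,-0.05],"delta_rot": [0,0,-0.168]},
    {"translation": [-0.048,-0.073,0],"delta_rot": [0,0,0]},
    {"translation": [-0.048,-0.073,0],"delta_rot": [0,0,0]},
    {"translation": [-0.048,-0.073,0],"delta_rot": [0,0,0]},
    {"translation": [-0.048,-0.073,0],"delta_rot": [0,0,0]},
    {"translation": [-0.048,-0.073,0],"delta_rot": [0,0,0]},
    {"translation": [-0.048,-0.073,0],"delta_rot": [0,0,0]},
    {"translation": [-0.048,-0.073,0],"delta_rot": [0,0,0]},
    {"translation": [-0.048,-0.073,0],"delta_rot": [0,0,0]},
    {"translation": [-0.048,-0.073,0],"delta_rot": [0,0,0]},
    {"translation": [-0.048,-0.073,0],"delta_rot": [0,0,0]},
    {"translation": [-0.048,-0.073,0],"delta_rot": [0,0,0]},
    {"translation": [-0.048,-0.073,0],"delta_rot": [0,0,0]},
    {"translation": [-0.048,-0.073,0],"delta_rot": [0,0,0]},
    {"translation": [-0.048,-0.073,0],"delta_rot": [0,0,0]},
    {"translation": [0,0,0],"delta_rot": [0,0,0]},
  ],
)

```text
clock: 3.9
eef_pos: [558.1, 17.5, 479.1]
tool_rot: [-0.007, -3.141, 0.001]
ft_force: [0.4, 0.7, -0.9]
width: 85.5
finger_force: 0.0
```

```bash
python3 - <<'E'
from h import *
np.set_printoptions(suppress=True,precision=3)
p=shot('wrist','w1'); s=robot.sense()
cv2.imwrite('pics/w1b.png',cv2.resize(p['image'][:,:,::-1],(800,500),interpolation=cv2.INTER_CUBIC))
import pickle; pickle.dump(p,open('w1.pkl','wb'))
print(s['eef_pos'],R.from_rotvec(s['tool_rot']).as_matrix(),s['joint_pos'])
for t in ['cast1','rack','peg_end','box','slot_end','ledge','cover','outline']: print(t,find(p,t))
E
```

```text
[557.303  18.644 479.247] [[-1.     0.003 -0.001]
 [ 0.003  1.     0.   ]
 [ 0.001  0.    -1.   ]] [ 0.013  0.255  1.469  0.     1.418 -1.555]
cast1 [(array([642.,  21., 187.]), 0.75, array([318., 279.])), (array([644., -60., 184.]), 0.75, array([234., 279.])), (array([ 644., -147.,  179.]), 0.57, array([145., 277.]))]
rack [(array([670.,  -8.,  21.]), 0.87, array([298., 238.]))]
peg_end [(array([674.,  -4.,  11.]), 0.59, array([301., 238.]))]
box [(array([468.,  47.,  70.]), 0.97, array([340.,  92.])), (array([645.,  23., 190.]), 0.48, array([321., 283.])), (array([676.,  -5.,  13.]), 0.21, array([300., 240.]))]
slot_end [(array([470.,  40.,  70.]), 0.56, array([334.,  94.]))]
ledge [(array([691., 349.,  62.]), 0.71, array([557., 264.]))]
cover [(array([482., 313.,   6.]), 0.67, array([531., 105.]))]
outline [(array([ 489., -282.,    3.]), 0.97, array([ 98., 112.]))]
```

View pics/w1b.png

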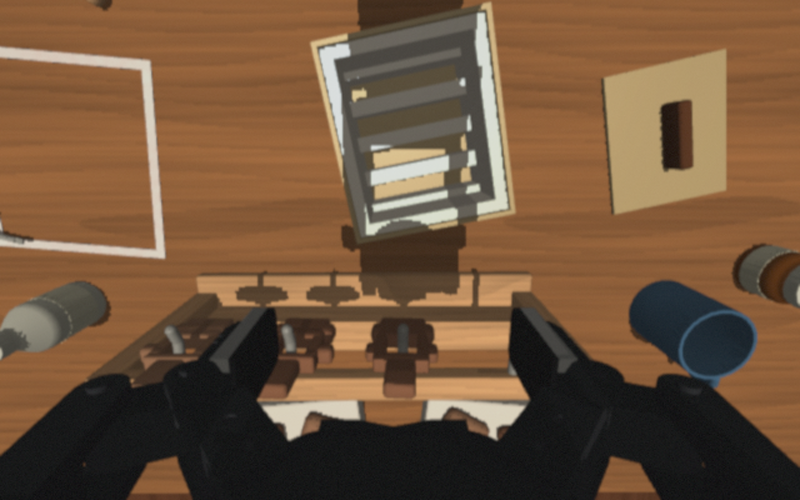

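```bash
cat >> h.py <<'E'
from scipy.optimize import least_squares
def fitrect(p,uvs,z,lx,ly,g):
    """uvs corners in order (-,-),(+,-),(+,+),(-,+); g=(x,y,yaw)"""
    L=np.array([[-1,-1],[1,-1],[1,1],[-1,1]])*[lx/2,ly/2]
    Q=[ray(p,u,z)[:2] for u in uvs]
    def f(v):
        c,s=np.cos(v[2]),np.sin(v[2]); return (L@np.array([[c,s],[-s,c]])+v[:2]-Q).ravel()
    r=least_squares(f,g); return r.x,np.round(r.fun,1)
E
python3 - <<'E'
from h import *; import pickle
np.set_printoptions(suppress=True,precision=3)
p=pickle.load(open('w1.pkl','rb'))
a=lambda *q:[np.array(u)/1.25 for u in q]
print('box',fitrect(p,a((312,43),(358,242),(514,212),(492,3)),119,164,140,(480,40,0.1)))
print('cover',fitrect(p,a((602,77),(613,213),(727,190),(727,50)),6,150,126,(480,310,0.1)))
for n,uv,z in [('baseL',(197,274),10),('baseR',(531,272),10),('tip3',(403,328),195),('tip2',(289,328),195),('tip1',(172,330),195),('beamfront L',(190,377),193),('beamfrontR',(440,377),193),('outl inner r b',(157,250),0),('outl inner r t',(143,66),0)]:
    print(n,ray(p,np.array(uv)/1.25,z))
# edge refine: crop beam zone
im=p['image'][:,:,::-1]
cv2.imwrite('pics/c2.png',cv2.resize(im[205:345,70:440],(800,303),interpolation=cv2.INTER_CUBIC))
q=np.array(im)[:215,230:430]
cv2.imwrite('pics/c3.png',cv2.resize(q,None,fx=2.7,fy=2.7,interpolation=cv2.INTER_CUBIC))
E
```

```text
box (array([484.185,  38.78 ,   0.19 ]), array([-1.4, -0.7,  1.3, -0.9,  1.1,  1.7, -1. , -0.1]))
cover (array([486.25 , 318.013,   0.214]), array([-0.1,  2.1,  1. ,  0.9,  0.3, -1.8, -1.2, -1.1]))
baseL [ 643.81  -217.421   10.   ]
baseR [642.323 181.827  10.   ]
tip3 [620.991  24.282 195.   ]
tip2 [620.78  -57.689 195.   ]
tip1 [ 622.145 -142.065  195.   ]
beamfront L [ 662.129 -135.755  193.   ]
beamfrontR [662.612  52.343 193.   ]
outl inner r b [ 616.673 -266.729    0.   ]
outl inner r t [ 413.421 -248.35     0.   ]
```

View pics/c2.png

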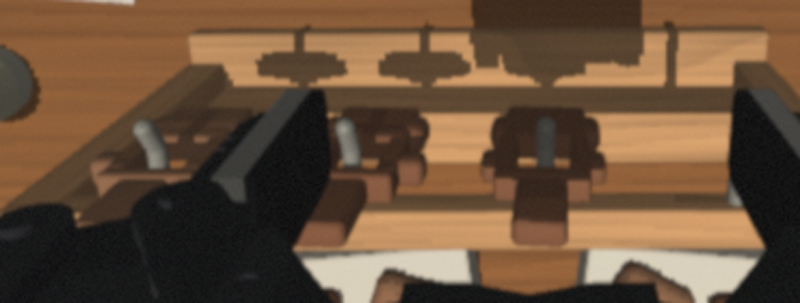

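View pics/c3.png

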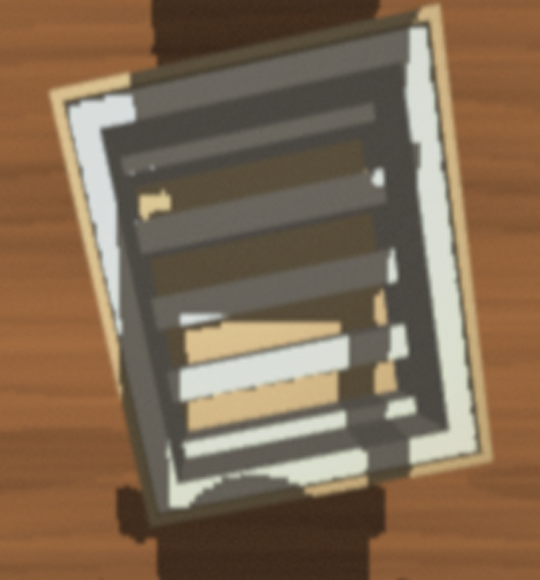

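The wrist crop shows the peg tips near crop (545,122), (347,125) and (143,130), and cast3's spine top at x 513–568. The box rim and its four slots are clear, with a yaw of about 0.19. I'll cross-check against the top camera.

```bash
python3 - <<'E'
from h import *; import pickle
np.set_printoptions(suppress=True,precision=3)
p=pickle.load(open('w1.pkl','rb'))
b=lambda *q:[np.array(u)/2.7+[230,0] for u in q]
print('box',fitrect(p,b((50,92),(152,525),(492,460),(438,5)),119,164,140,(480,40,0.1)))
c=lambda u:np.array(u)/2.162+[70,205]
print('spine3',ray(p,c((513,222)),229),ray(p,c((568,222)),229),ray(p,c((540,242)),229))
print('spine2',ray(p,c((362,185)),197),ray(p,c((340,243)),229))
t=shot('top')
d=lambda *q:[np.array(u)/2.963+[190,125] for u in q]
print('box',fitrect(t,d((280,353),(412,332),(388,180),(258,200)),119,164,140,(480,40,0.1)) )
print('boxB',fitrect(t,d((412,332),(388,180),(258,200),(280,353))[0:4] ,119,164,140,(480,40,0.1)))
print('cover',fitrect(t,d((155,320),(134,190),(23,211),(45,340)),6,150,126,(480,310,0.1)))
print('outline out',fitrect(t,d((759,370),(773,180),(600,159),(582,351)),0,220,200,(500,-340,0)))
E
```

```text
box (array([484.448,  38.45 ,   0.196]), array([-0.4, -0.3,  0.9, -0.6,  0.1,  0.5, -0.6,  0.4]))
spine3 [644.051  11.249 229.   ] [644.104  31.92  229.   ] [652.785  21.414 229.   ]
spine2 [648.132 -53.47  197.   ] [653.03  -54.478 229.   ]
box (array([483.003,  37.598,  -1.385]), array([  8. ,  14.7,  12.6, -11.1,  -8. , -14.8, -12.7,  11.2]))
boxB (array([483.003,  37.598,   0.186]), array([-1.4, -1.5,  1.6, -0.8,  1.3,  1.6, -1.5,  0.8]))
cover (array([485.553, 317.139,   0.22 ]), array([ 0.3, -0.7,  0.2,  0.4,  0.7, -0.6, -1.1,  0.8]))
outline out (array([ 507.961, -350.525,   -0.083]), array([-0.7,  0.5,  0.8,  0.2, -0.7, -0.2,  0.6, -0.5]))
```

move_arm(
  commands=[
    {"translation": [-0.061,0.002,0],"delta_rot": [0,0,0]},
    {"translation": [-0.061,0.002,0],"delta_rot": [0,0,0]},
    {"translation": [-0.061,0.002,0],"delta_rot": [0,0,0]},
    {"translation": [0,0,0.05],"delta_rot": [0,0,0]},
    {"translation": [0,0,0.05],"delta_rot": [0,0,0]},
    {"translation": [0,0,0.05],"delta_rot": [0,0,0]},
    {"translation": [0,0,0],"delta_rot": [0,0,0]},
    {"translation": [0,0,0],"delta_rot": [0,0,0]},
    {"translation": [0,0,0],"delta_rot": [0,0,0]},
  ],
  grip=0.13,
  newtons=30,
)

```text
clock: 5.52
eef_pos: [648.6, 22.6, 406.3]
tool_rot: [0.001, 3.139, 0.0]
ft_force: [-0.4, 0.1, 0.8]
width: 48.3
finger_force: 0.0
```

```bash
python3 - <<'E'
from h import *
np.set_printoptions(suppress=True,precision=3)
p=shot('wrist'); s=robot.sense()
print(s['eef_pos'],s['tool_rot'],s['width'])
cv2.imwrite('pics/w2.png',cv2.resize(p['image'][150:,100:540,::-1],(800,455),interpolation=cv2.INTER_CUBIC))
E
```

```text
[648.507  22.587 406.096] [0.001 3.139 0.   ] 48.2498059940343
```

View pics/w2.png

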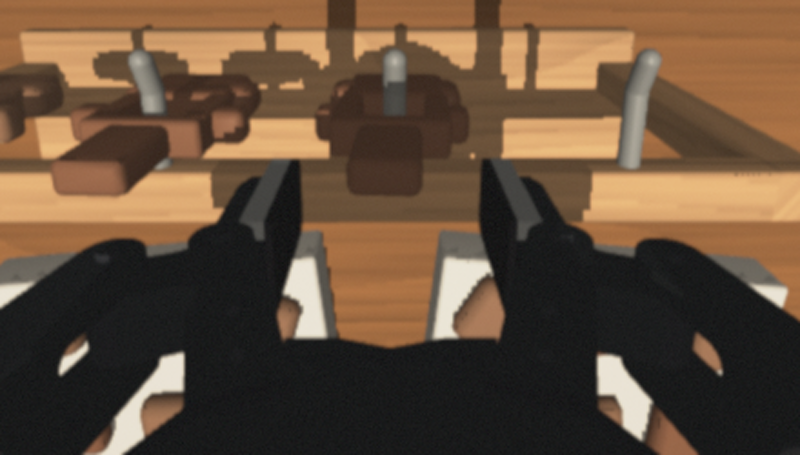

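The spine is centred between the fingers (crop x 347–422, fingers at 300 and 482). I'll descend and grip.

move_arm(
  commands=[
    {"translation": [0,-0.002,0.022],"delta_rot": [0,0,0]},
    {"translation": [0,0,0.022],"delta_rot": [0,0,0]},
    {"translation": [0,0,0.02],"delta_rot": [0,0,0]},
    {"translation": [0,0,0],"delta_rot": [0,0,0]},
  ],
)

```text
clock: 6.08
eef_pos: [648.2, 21.5, 371.1]
tool_rot: [-0.001, -3.139, -0.0]
ft_force: [-0.4, -0.7, -0.5]
width: 48.3
finger_force: 0.0
```

move_arm(
  commands=[
    {"translation": [0,0,0],"delta_rot": [0,0,0]},
    {"translation": [0,0,0],"delta_rot": [0,0,0]},
    {"translation": [0,0,0],"delta_rot": [0,0,0]},
    {"translation": [0,0,0],"delta_rot": [0,0,0]},
    {"translation": [0,0,0],"delta_rot": [0,0,0]},
  ],
  grip=-1,
  newtons=30,
)

```text
clock: 6.7
eef_pos: [648.5, 21.6, 373.1]
tool_rot: [0.001, 3.14, 0.0]
ft_force: [-0.0, -0.2, 1.9]
width: 21.6
finger_force: 32.7
```

move_arm(
  commands=[
    {"translation": [0,0,-0.014],"delta_rot": [0,0,0]},
    {"translation": [0,0,-0.014],"delta_rot": [0,0,0]},
    {"translation": [0,0,0],"delta_rot": [0,0,0]},
    {"translation": [0.03,0,0],"delta_rot": [0,0,0]},
    {"translation": [0.04,0,0],"delta_rot": [0,0,0]},
    {"translation": [0.04,0,0],"delta_rot": [0,0,0]},
    {"translation": [0.03,0,0],"delta_rot": [0,0,0]},
    {"translation": [0,0,-0.05],"delta_rot": [0,0,0]},
    {"translation": [0,0,-0.05],"delta_rot": [0,0,0]},
    {"translation": [0,0,0],"delta_rot": [0,0,0]},
  ],
)

```text
clock: 7.95
eef_pos: [578.6, 21.6, 438.6]
tool_rot: [0.001, 3.137, 0.0]
ft_force: [0.1, -0.4, -0.1]
width: 21.5
finger_force: 32.6
```

```bash
cat > go.py <<'E'
# python3 go.py slotx z : prints rotation and tool shift (after rotation) to stand over slot
from h import *; import sys
B=np.array([484.,38.3]); yaw=float(sys.argv[3]) if len(sys.argv)>3 else 0.193
s=robot.sense(); M=R.from_rotvec(s['tool_rot']).as_matrix()
cur=np.arctan2(-M[1,0],-M[0,0]); f=lambda a:np.array([[-np.cos(a),-np.sin(a),0],[-np.sin(a),np.cos(a),0],[0,0,-1]])
g=np.r_[B+float(sys.argv[1])*np.array([np.cos(yaw),np.sin(yaw)]),float(sys.argv[2])]
d=g-s['eef_pos']
print('pose',s['eef_pos'].round(1) if hasattr(s['eef_pos'],'round') else s['eef_pos'],'yaw',cur.round(4),'F',np.round(s['ft_force'],1),'w',round(s['width'],1),'axis tilt',M[:,2].round(4))
print('goal',g.round(1),'rot frac',((cur-yaw)/(np.pi/4)).round(4),'shift frac after rot',(f(yaw)[:,:].T@d/500).round(4),' 1:before rot',(f(cur).T@d/500).round(4))
E
python3 go.py 51 410
```

```text
pose [578.6  21.6 438.6] yaw -0.0005 F [ 0.1 -0.4 -0.1] w 21.5 axis tilt [ 4.8e-03  1.0e-04 -1.0e+00]
goal [534.1  48.1 410. ] rot frac -0.2464 shift frac after rot [0.0772 0.0691 0.0572]  1:before rot [0.0891 0.053  0.0572]
```

move_arm(
  commands=[
    {"translation": [0,0,0],"delta_rot": [0,0.006,0]},
    {"translation": [0,0,0],"delta_rot": [0,0,-0.123]},
    {"translation": [0,0,0],"delta_rot": [0,0,-0.123]},
    {"translation": [0.026,0.023,0],"delta_rot": [0,0,0]},
    {"translation": [0.026,0.023,0],"delta_rot": [0,0,0]},
    {"translation": [0.026,0.023,0.02],"delta_rot": [0,0,0]},
    {"translation": [0,0,0.037],"delta_rot": [0,0,0]},
    {"translation": [0,0,0],"delta_rot": [0,0,0]},
    {"translation": [0,0,0],"delta_rot": [0,0,0]},
  ],
)

```text
clock: 9.07
eef_pos: [533.1, 48.3, 409.0]
tool_rot: [0.302, -3.123, -0.001]
ft_force: [-0.3, -0.3, -0.6]
width: 21.5
finger_force: 32.5
```

```bash
python3 go.py 51 252; python3 - <<'E'
from h import *
p=shot('wrist')
cv2.imwrite('pics/w3.png',cv2.resize(p['image'][:330,130:530,::-1],(720,594),interpolation=cv2.INTER_CUBIC))
E
```

```text
pose [533.1  48.3 409. ] yaw 0.1926 F [-0.3 -0.3 -0.6] w 21.5 axis tilt [-3.9e-03  2.0e-04 -1.0e+00]
goal [534.1  48.1 252. ] rot frac -0.0005 shift frac after rot [-0.0017 -0.0007  0.314 ]  1:before rot [-0.0017 -0.0007  0.314 ]
```

View pics/w3.png

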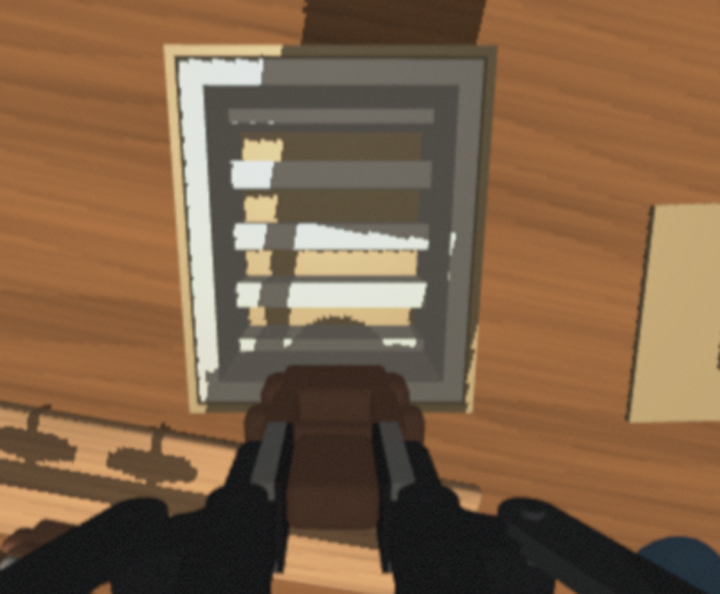

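The box is aligned squarely in view, with rim corners at crop (164,46), (496,46), (473,411) and (190,411). I'll refine its pose from these before descending.

```bash
python3 - <<'E'
from h import *
np.set_printoptions(suppress=True,precision=3)
p=shot('wrist')
e=lambda u:np.array(u)/1.8+[130,0]
print(fitrect(p,[e(u) for u in ((164,46),(190,411),(473,411),(496,46))],119,164,140,(484,38,.19)))
x,yaw=np.array([484,38.3]),.193
for n,u in [('rib top a',(330,108)),('a2',(330,124)),('b1',(330,160)),('b2',(330,188)),('c1',(330,225)),('c2',(330,249)),('d1',(330,283)),('d2',(330,306)),('e1',(330,339)),('L',(232,175)),('Rr',(431,175))]:
    q=ray(p,e(u),50)[:2]-x; print(n,np.array([[np.cos(yaw),np.sin(yaw)],[-np.sin(yaw),np.cos(yaw)]])@q)
E
```

```text
(array([484.643,  38.169,   0.196]), array([-0.4, -0.4,  0.8,  0.1,  0.5, -0.1, -0.8,  0.4]))
rib top a [-67.549  -0.794]
a2 [-59.436  -0.793]
b1 [-40.759  -0.791]
b2 [-25.815  -0.789]
c1 [-5.482 -0.786]
c2 [ 8.078 -0.785]
d1 [27.812 -0.782]
d2 [41.522 -0.78 ]
e1 [61.723 -0.778]
L [-32.74  -55.762]
Rr [-32.862  55.892]
```

move_arm(
  commands=[
    {"translation": [-0.0036,0,0.04],"delta_rot": [0,0,0]},
    {"translation": [0,0,0.06],"delta_rot": [0,0,0]},
    {"translation": [0,0,0.06],"delta_rot": [0,0,0]},
    {"translation": [0,0,0.05],"delta_rot": [0,0,0]},
    {"translation": [0,0,0],"delta_rot": [0,0,0]},
    {"translation": [0,0,0],"delta_rot": [0,0,0]},
  ],
)

```text
clock: 9.93
eef_pos: [535.3, 48.3, 304.7]
tool_rot: [0.302, -3.125, -0.001]
ft_force: [0.3, -1.0, -0.6]
width: 21.7
finger_force: 32.5
```

```bash
sed -i 's/484.,38.3/484.8,38.4/' go.py; python3 go.py 51 253
```

```text
pose [535.3  48.3 304.7] yaw 0.1925 F [ 0.3 -1.  -0.6] w 21.7 axis tilt [-2.4e-03  3.0e-04 -1.0e+00]
goal [534.9  48.2 253. ] rot frac -0.0007 shift frac after rot [ 9.000e-04 -1.000e-04  1.033e-01]  1:before rot [ 9.000e-04 -1.000e-04  1.033e-01]
```

move_arm(
  commands=[
    {"translation": [0,0,0.016],"delta_rot": [0,0,0]},
    {"translation": [0,0,0.016],"delta_rot": [0,0,0]},
    {"translation": [0,0,0.016],"delta_rot": [0,0,0]},
    {"translation": [0,0,0.016],"delta_rot": [0,0,0]},
    {"translation": [0,0,0],"delta_rot": [0,0,0]},
  ],
)

```text
clock: 10.55
eef_pos: [534.2, 48.3, 270.5]
tool_rot: [0.302, -3.12, -0.001]
ft_force: [-0.5, -0.5, -1.7]
width: 21.2
finger_force: 32.5
```

move_arm(
  commands=[
    {"translation": [0,0,0.012],"delta_rot": [0,0,0]},
    {"translation": [0,0,0.012],"delta_rot": [0,0,0]},
    {"translation": [0,0,0.012],"delta_rot": [0,0,0]},
    {"translation": [0,0,0],"delta_rot": [0,0,0]},
  ],
)

```text
clock: 11.05
eef_pos: [534.4, 48.3, 253.0]
tool_rot: [0.302, -3.122, -0.001]
ft_force: [0.0, 0.3, -1.0]
width: 21.5
finger_force: 32.5
```

move_arm(
  commands=[
    {"translation": [0,0,0],"delta_rot": [0,0,0]},
    {"translation": [0,0,0],"delta_rot": [0,0,0]},
    {"translation": [0,0,0],"delta_rot": [0,0,0]},
    {"translation": [0,0,-0.03],"delta_rot": [0,0,0]},
    {"translation": [0,0,-0.06],"delta_rot": [0,0,0]},
    {"translation": [0,0,-0.08],"delta_rot": [0,0,0]},
    {"translation": [0,0,-0.08],"delta_rot": [0,0,0]},
    {"translation": [0,0,-0.08],"delta_rot": [0,0,0]},
    {"translation": [0,0,0],"delta_rot": [0,0,0.123]},
    {"translation": [0,0,0],"delta_rot": [0,0,0.123]},
    {"translation": [-0.0456,-0.0442,0],"delta_rot": [0,0,0]},
    {"translation": [-0.0456,-0.0442,0],"delta_rot": [0,0,0]},
    {"translation": [-0.0456,-0.0442,0],"delta_rot": [0,0,0]},
    {"translation": [-0.0456,-0.0442,0],"delta_rot": [0,0,0]},
    {"translation": [-0.0456,-0.0442,0],"delta_rot": [0,0,0]},
    {"translation": [0,0,0],"delta_rot": [0,0,0]},
    {"translation": [0,0,0],"delta_rot": [0,0,0]},
  ],
  grip=0.1,
)

```text
clock: 13.18
eef_pos: [648.6, -61.9, 418.4]
tool_rot: [-0.001, -3.137, -0.001]
ft_force: [-0.5, 0.9, 0.7]
width: 47.1
finger_force: 0.0
```

```bash
python3 go.py 17 253; python3 - <<'E'
from h import *
p=shot('wrist')
im=p['image'][:,:,::-1]
a=cv2.resize(im[150:380,110:530],(730,400),interpolation=cv2.INTER_CUBIC)
cv2.imwrite('pics/w4.png',a)
E
```

```text
pose [648.6 -61.9 418.4] yaw -0.0006 F [-0.5  0.9  0.7] w 47.1 axis tilt [-4.8e-03  5.0e-04 -1.0e+00]
goal [501.5  41.7 253. ] rot frac -0.2464 shift frac after rot [0.2491 0.2598 0.3308]  1:before rot [0.2944 0.207  0.3308]
```

View pics/w4.png

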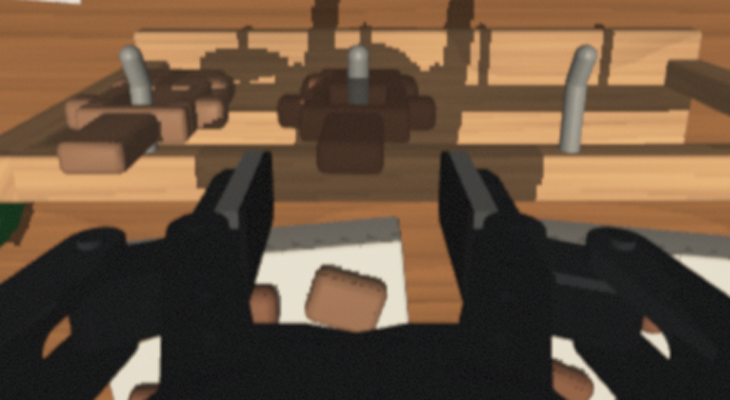

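The spine is centred (crop x 317–383, fingers at 270 and 442), about 2 mm off to the left.

move_arm(
  commands=[
    {"translation": [0,-0.004,0.03],"delta_rot": [0,0,0]},
    {"translation": [0,0,0.03],"delta_rot": [0,0,0]},
    {"translation": [0,0,0.03],"delta_rot": [0,0,0]},
    {"translation": [0,0,0],"delta_rot": [0,0,0]},
  ],
)

```text
clock: 13.72
eef_pos: [648.5, -64.1, 370.6]
tool_rot: [-0.001, -3.133, -0.001]
ft_force: [0.3, 0.3, -0.1]
width: 46.8
finger_force: 0.0
```

move_arm(
  commands=[
    {"translation": [0,0,0],"delta_rot": [0,0,0]},
    {"translation": [0,0,0],"delta_rot": [0,0,0]},
    {"translation": [0,0,0],"delta_rot": [0,0,0]},
    {"translation": [0,0,0],"delta_rot": [0,0,0]},
    {"translation": [0,0,0],"delta_rot": [0,0,0]},
  ],
  grip=-1,
)

```text
clock: 14.35
eef_pos: [649.0, -64.3, 373.4]
tool_rot: [-0.001, -3.138, 0.0]
ft_force: [0.7, 0.4, 1.4]
width: 21.3
finger_force: 33.6
```

move_arm(
  commands=[
    {"translation": [0,0,-0.014],"delta_rot": [0,0,0]},
    {"translation": [0,0,-0.014],"delta_rot": [0,0,0]},
    {"translation": [0,0,0],"delta_rot": [0,0,0]},
    {"translation": [0.03,0,0],"delta_rot": [0,0,0]},
    {"translation": [0.04,0,0],"delta_rot": [0,0,0]},
    {"translation": [0.04,0,0],"delta_rot": [0,0,0]},
    {"translation": [0.03,0,0],"delta_rot": [0,0,0]},
    {"translation": [0,0,-0.05],"delta_rot": [0,0,0]},
    {"translation": [0,0,-0.05],"delta_rot": [0,0,0]},
    {"translation": [0,0,-0.02],"delta_rot": [0,0,0]},
    {"translation": [0,0,0],"delta_rot": [0,0,-0.123]},
    {"translation": [0,0,0],"delta_rot": [0,0,-0.123]},
    {"translation": [0,0,0],"delta_rot": [0,0,0]},
  ],
)

```text
clock: 15.98
eef_pos: [579.2, -64.2, 446.5]
tool_rot: [0.3, -3.121, -0.001]
ft_force: [0.0, -0.3, -0.8]
width: 21.2
finger_force: 33.4
```

```bash
python3 go.py -51 253
```

```text
pose [579.2 -64.2 446.5] yaw 0.1916 F [ 0.  -0.3 -0.8] w 21.2 axis tilt [-5.8e-03  2.0e-04 -1.0e+00]
goal [434.7  28.6 253. ] rot frac -0.0018 shift frac after rot [0.2479 0.2376 0.387 ]  1:before rot [0.2483 0.2373 0.387 ]
```

move_arm(
  commands=[
    {"translation": [0.0413,0.0396,0],"delta_rot": [0,-0.006,0]},
    {"translation": [0.0413,0.0396,0],"delta_rot": [0,0,0]},
    {"translation": [0.0413,0.0396,0],"delta_rot": [0,0,0]},
    {"translation": [0.0413,0.0396,0],"delta_rot": [0,0,0]},
    {"translation": [0.0413,0.0396,0],"delta_rot": [0,0,0]},
    {"translation": [0.0414,0.0396,0],"delta_rot": [0,0,0]},
    {"translation": [0,0,0.07],"delta_rot": [0,0,0]},
    {"translation": [0,0,0.08],"delta_rot": [0,0,0]},
    {"translation": [0,0,0.08],"delta_rot": [0,0,0]},
    {"translation": [0,0,0.05],"delta_rot": [0,0,0]},
    {"translation": [0,0,0],"delta_rot": [0,0,0]},
    {"translation": [0,0,0],"delta_rot": [0,0,0]},
  ],
)

```text
clock: 17.48
eef_pos: [435.4, 28.8, 308.3]
tool_rot: [-0.301, 3.125, 0.001]
ft_force: [0.5, 0.4, -0.8]
width: 21.6
finger_force: 33.4
```

```bash
python3 go.py -51 253
```

```text
pose [435.4  28.8 308.3] yaw 0.192 F [ 0.5  0.4 -0.8] w 21.6 axis tilt [ 0.0016  0.001  -1.    ]
goal [434.7  28.6 253. ] rot frac -0.0013 shift frac after rot [ 1.300e-03 -1.000e-04  1.105e-01]  1:before rot [ 1.300e-03 -1.000e-04  1.105e-01]
```

move_arm(
  commands=[
    {"translation": [0.001,0,0.016],"delta_rot": [0,0,0]},
    {"translation": [0,0,0.016],"delta_rot": [0,0,0]},
    {"translation": [0,0,0.016],"delta_rot": [0,0,0]},
    {"translation": [0,0,0.016],"delta_rot": [0,0,0]},
    {"translation": [0,0,0.01],"delta_rot": [0,0,0]},
    {"translation": [0,0,0],"delta_rot": [0,0,0]},
  ],
)

```text
clock: 18.23
eef_pos: [434.3, 28.7, 270.0]
tool_rot: [0.302, -3.126, -0.002]
ft_force: [0.8, 0.0, -1.6]
width: 21.2
finger_force: 33.4
```

move_arm(
  commands=[
    {"translation": [0,0,0.012],"delta_rot": [0,0,0]},
    {"translation": [0,0,0.012],"delta_rot": [0,0,0]},
    {"translation": [0,0,0.01],"delta_rot": [0,0,0]},
    {"translation": [0,0,0],"delta_rot": [0,0,0]},
  ],
)

```text
clock: 18.73
eef_pos: [434.3, 28.8, 253.1]
tool_rot: [0.302, -3.127, -0.002]
ft_force: [-0.4, -0.3, -1.0]
width: 21.6
finger_force: 33.4
```

move_arm(
  commands=[
    {"translation": [0,0,0],"delta_rot": [0,0,0]},
    {"translation": [0,0,0],"delta_rot": [0,0,0]},
    {"translation": [0,0,0],"delta_rot": [0,0,0]},
    {"translation": [0,0,-0.03],"delta_rot": [0,0,0]},
    {"translation": [0,0,-0.06],"delta_rot": [0,0,0]},
    {"translation": [0,0,-0.08],"delta_rot": [0,0,0]},
    {"translation": [0,0,-0.08],"delta_rot": [0,0,0]},
    {"translation": [0,0,-0.08],"delta_rot": [0,0,0]},
    {"translation": [0,0,0],"delta_rot": [0,0,0.123]},
    {"translation": [0,0,0],"delta_rot": [0,0,0.123]},
    {"translation": [-0.0477,-0.0396,0],"delta_rot": [0,0,0]},
    {"translation": [-0.0477,-0.0396,0],"delta_rot": [0,0,0]},
    {"translation": [-0.0477,-0.0396,0],"delta_rot": [0,0,0]},
    {"translation": [-0.0477,-0.0396,0],"delta_rot": [0,0,0]},
    {"translation": [-0.0477,-0.0396,0],"delta_rot": [0,0,0]},
    {"translation": [-0.0477,-0.0396,0],"delta_rot": [0,0,0]},
    {"translation": [-0.0477,-0.0396,0],"delta_rot": [0,0,0]},
    {"translation": [-0.0477,-0.0396,0],"delta_rot": [0,0,0]},
    {"translation": [-0.0477,-0.0396,0],"delta_rot": [0,0,0]},
    {"translation": [0,0,0],"delta_rot": [0,0,0]},
  ],
  grip=0.1,
)

```text
clock: 21.22
eef_pos: [649.9, -150.9, 417.1]
tool_rot: [-0.003, -3.141, -0.002]
ft_force: [0.1, 0.2, -0.3]
width: 47.1
finger_force: 0.0
```

```bash
python3 go.py -17 253; python3 - <<'E'
from h import *
p=shot('wrist')
im=p['image'][:,:,::-1]
a=cv2.resize(im[150:380,110:530],(730,400),interpolation=cv2.INTER_CUBIC)
cv2.imwrite('pics/w5.png',a)
E
```

```text
pose [ 649.9 -150.9  417.1] yaw -0.0019 F [ 0.1  0.2 -0.3] w 47.1 axis tilt [-8.e-04  1.e-03 -1.e+00]
goal [468.1  35.1 253. ] rot frac -0.2482 shift frac after rot [0.2855 0.435  0.3282]  1:before rot [0.3643 0.3715 0.3282]
```

View pics/w5.png

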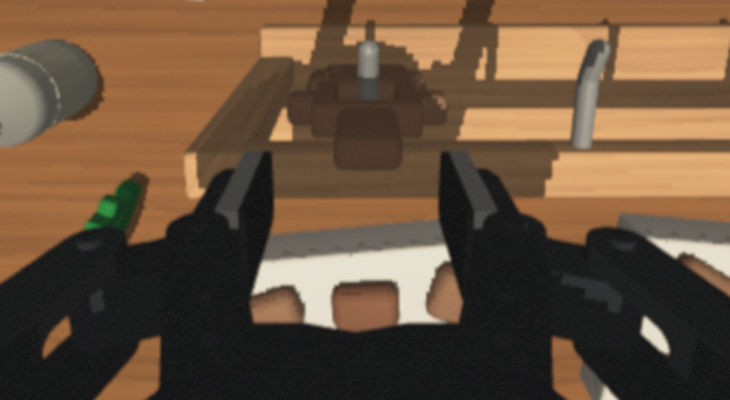

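The spine sits at crop x 334–402, so the hand needs to shift +4 mm in y.

move_arm(
  commands=[
    {"translation": [0.002,0.008,0],"delta_rot": [0,0,0]},
    {"translation": [0,0,0.03],"delta_rot": [0,0,0]},
    {"translation": [0,0,0.03],"delta_rot": [0,0,0]},
    {"translation": [0,0,0.027],"delta_rot": [0,0,0]},
    {"translation": [0,0,0],"delta_rot": [0,0,0]},
  ],
)

```text
clock: 21.9
eef_pos: [647.6, -145.6, 372.7]
tool_rot: [-0.001, -3.138, -0.003]
ft_force: [0.4, 0.4, 0.5]
width: 47.3
finger_force: 0.0
```

move_arm(
  commands=[
    {"translation": [0,0,0],"delta_rot": [0,0,0]},
    {"translation": [0,0,0],"delta_rot": [0,0,0]},
    {"translation": [0,0,0],"delta_rot": [0,0,0]},
    {"translation": [0,0,0],"delta_rot": [0,0,0]},
    {"translation": [0,0,0],"delta_rot": [0,0,0]},
  ],
  grip=-1,
)

```text
clock: 22.52
eef_pos: [648.1, -145.7, 375.3]
tool_rot: [0.001, 3.14, 0.001]
ft_force: [1.1, -1.0, 1.6]
width: 21.7
finger_force: 32.4
```

move_arm(
  commands=[
    {"translation": [0,0,-0.014],"delta_rot": [0,0,0]},
    {"translation": [0,0,-0.014],"delta_rot": [0,0,0]},
    {"translation": [0,0,0],"delta_rot": [0,0,0]},
    {"translation": [0.03,0,0],"delta_rot": [0,0,0]},
    {"translation": [0.04,0,0],"delta_rot": [0,0,0]},
    {"translation": [0.04,0,0],"delta_rot": [0,0,0]},
    {"translation": [0.03,0,0],"delta_rot": [0,0,0]},
    {"translation": [0,0,-0.05],"delta_rot": [0,0,0]},
    {"translation": [0,0,-0.05],"delta_rot": [0,0,0]},
    {"translation": [0,0,-0.02],"delta_rot": [0,0,0]},
    {"translation": [0,0,0],"delta_rot": [0,0,-0.124]},
    {"translation": [0,0,0],"delta_rot": [0,0,-0.124]},
    {"translation": [0,0,0],"delta_rot": [0,0,0]},
  ],
)

```text
clock: 24.15
eef_pos: [577.9, -145.7, 448.0]
tool_rot: [0.303, -3.126, -0.002]
ft_force: [0.1, -0.1, -0.8]
width: 21.4
finger_force: 32.1
```

```bash
python3 go.py -17 253
```

```text
pose [ 577.9 -145.7  448. ] yaw 0.1932 F [ 0.1 -0.1 -0.8] w 21.4 axis tilt [-0.0013  0.0014 -1.    ]
goal [468.1  35.1 253. ] rot frac 0.0002 shift frac after rot [0.1461 0.397  0.39  ]  1:before rot [0.146 0.397 0.39 ]
```

move_arm(
  commands=[
    {"translation": [0.0184,0.0496,0],"delta_rot": [0,0,0]},
    {"translation": [0.0184,0.0496,0],"delta_rot": [0,0,0]},
    {"translation": [0.0184,0.0496,0],"delta_rot": [0,0,0]},
    {"translation": [0.0184,0.0496,0],"delta_rot": [0,0,0]},
    {"translation": [0.0184,0.0496,0],"delta_rot": [0,0,0]},
    {"translation": [0.0184,0.0496,0],"delta_rot": [0,0,0]},
    {"translation": [0.0184,0.0496,0],"delta_rot": [0,0,0]},
    {"translation": [0.0184,0.0496,0],"delta_rot": [0,0,0]},
    {"translation": [0,0,0.07],"delta_rot": [0,0,0]},
    {"translation": [0,0,0.08],"delta_rot": [0,0,0]},
    {"translation": [0,0,0.08],"delta_rot": [0,0,0]},
    {"translation": [0,0,0.05],"delta_rot": [0,0,0]},
    {"translation": [0,0,0],"delta_rot": [0,0,0]},
    {"translation": [0,0,0],"delta_rot": [0,0,0]},
  ],
)

```text
clock: 25.9
eef_pos: [467.9, 34.9, 309.8]
tool_rot: [-0.303, 3.125, 0.001]
ft_force: [0.7, 0.4, -0.3]
width: 21.4
finger_force: 32.1
```

```bash
python3 go.py -17 255
```

```text
pose [467.9  34.9 309.8] yaw 0.1936 F [ 0.7  0.4 -0.3] w 21.4 axis tilt [ 0.0017  0.0011 -1.    ]
goal [468.1  35.1 255. ] rot frac 0.0008 shift frac after rot [-0.0005  0.0004  0.1096]  1:before rot [-0.0005  0.0004  0.1096]
```

move_arm(
  commands=[
    {"translation": [0,0,0.016],"delta_rot": [0,0,0]},
    {"translation": [0,0,0.016],"delta_rot": [0,0,0]},
    {"translation": [0,0,0.016],"delta_rot": [0,0,0]},
    {"translation": [0,0,0.016],"delta_rot": [0,0,0]},
    {"translation": [0,0,0.01],"delta_rot": [0,0,0]},
    {"translation": [0,0,0],"delta_rot": [0,0,0]},
  ],
)

```text
clock: 26.65
eef_pos: [467.3, 34.9, 271.4]
tool_rot: [0.305, -3.126, -0.002]
ft_force: [-0.4, -0.3, -0.9]
width: 21.0
finger_force: 32.1
```

move_arm(
  commands=[
    {"translation": [0,0,0.012],"delta_rot": [0,0,0]},
    {"translation": [0,0,0.012],"delta_rot": [0,0,0]},
    {"translation": [0,0,0.01],"delta_rot": [0,0,0]},
    {"translation": [0,0,0],"delta_rot": [0,0,0]},
  ],
)

```text
clock: 27.15
eef_pos: [467.4, 34.9, 254.6]
tool_rot: [0.305, -3.127, -0.002]
ft_force: [-0.0, -0.3, -1.0]
width: 21.4
finger_force: 32.1
```

move_arm(
  commands=[
    {"translation": [0,0,0],"delta_rot": [0,0,0]},
    {"translation": [0,0,0],"delta_rot": [0,0,0]},
    {"translation": [0,0,0],"delta_rot": [0,0,0]},
    {"translation": [0,0,-0.03],"delta_rot": [0,0,0]},
    {"translation": [0,0,-0.06],"delta_rot": [0,0,0]},
    {"translation": [0,0,-0.08],"delta_rot": [0,0,0]},
    {"translation": [0,0,-0.08],"delta_rot": [0,0,0]},
    {"translation": [0,0,-0.08],"delta_rot": [0,0,0]},
    {"translation": [-0.0146,0.0548,0],"delta_rot": [0,0,0]},
    {"translation": [-0.0146,0.0548,0],"delta_rot": [0,0,0]},
    {"translation": [-0.0146,0.0548,0],"delta_rot": [0,0,0]},
    {"translation": [-0.0146,0.0548,0],"delta_rot": [0,0,0]},
    {"translation": [-0.0146,0.0548,0],"delta_rot": [0,0,0]},
    {"translation": [-0.0146,0.0548,0],"delta_rot": [0,0,0]},
    {"translation": [-0.0146,0.0548,0],"delta_rot": [0,0,0]},
    {"translation": [-0.0146,0.0548,0],"delta_rot": [0,0,0]},
    {"translation": [-0.0146,0.0548,0],"delta_rot": [0,0,0]},
    {"translation": [-0.0146,0.0548,0],"delta_rot": [0,0,0]},
    {"translation": [0,0,0],"delta_rot": [0,0,0]},
    {"translation": [0,0,0],"delta_rot": [0,0,0]},
  ],
  grip=0.1,
)

```text
clock: 29.65
eef_pos: [486.0, 317.3, 420.0]
tool_rot: [0.305, -3.126, -0.0]
ft_force: [-0.2, -0.4, 0.5]
width: 47.0
finger_force: 0.0
```

```bash
python3 go.py 0 253; python3 - <<'E'
from h import *; import pickle
p=shot('wrist'); pickle.dump(p,open('w6.pkl','wb')); t=shot('top'); pickle.dump(t,open('t6.pkl','wb'))
im=p['image'][:,:,::-1]
a=cv2.resize(im[:400,:],(800,500),interpolation=cv2.INTER_CUBIC)
b=cv2.resize(np.ascontiguousarray(t['image'][170:255,190:325,::-1]),None,fx=2.9,fy=2.9,interpolation=cv2.INTER_CUBIC)
cv2.imwrite('pics/w6.png',a)
E
```

```text
pose [486.  317.3 420. ] yaw 0.1943 F [-0.2 -0.4  0.5] w 47.0 axis tilt [-6.e-04  1.e-04 -1.e+00]
goal [484.8  38.4 253. ] rot frac 0.0017 shift frac after rot [ 0.1093 -0.5469  0.3339]  1:before rot [ 0.11   -0.5468  0.3339]
```

View pics/w6.png

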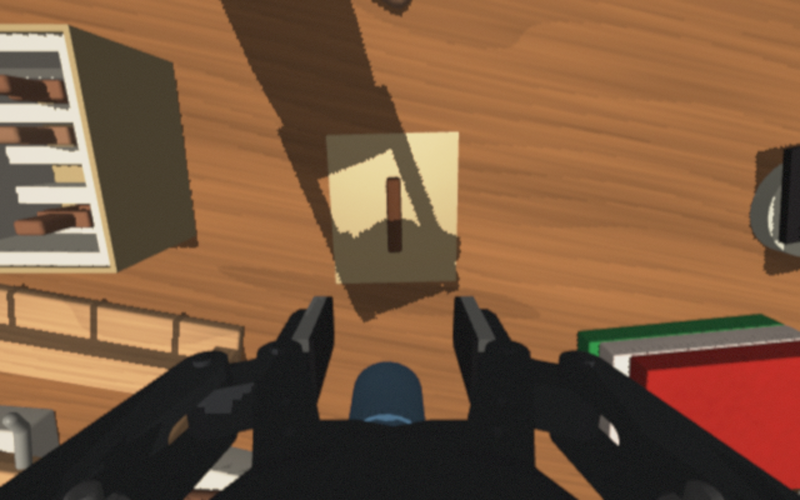

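The three casts stand in separate slots (left side, rows 90, 133 and 215). The cover is at (395,210). I'll fit its pose.

```bash
python3 - <<'E'
from h import *; import pickle
np.set_printoptions(suppress=True,precision=3)
p=pickle.load(open('w6.pkl','rb'))
e=lambda u:np.array(u)/1.25
print(fitrect(p,[e(u) for u in ((327,134),(336,284),(457,282),(459,132))],6,150,126,(486,317,.2)))
print('grip',ray(p,e((394,178)),36),ray(p,e((394,243)),36))
print('boxcorners',ray(p,e((68,25)),119),ray(p,e((115,271)),119))
E
```

```text
(array([486.948, 319.261,   0.217]), array([ 1.1,  0.2, -0.6,  0.3, -0.7, -1.1,  0.2,  0.7]))
grip [451.641 311.313  36.   ] [511.021 323.137  36.   ]
boxcorners [391.411  91.41  119.   ] [550.577 121.605 119.   ]
```

move_arm(
  commands=[
    {"translation": [-0.0025,0.002,0],"delta_rot": [0,0,-0.029]},
    {"translation": [0,0,0.08],"delta_rot": [0,0,0]},
    {"translation": [0,0,0.1],"delta_rot": [0,0,0]},
    {"translation": [0,0,0.1],"delta_rot": [0,0,0]},
    {"translation": [0,0,0.1],"delta_rot": [0,0,0]},
    {"translation": [0,0,0.05],"delta_rot": [0,0,0]},
    {"translation": [0,0,0.02],"delta_rot": [0,0,0]},
    {"translation": [0,0,0.014],"delta_rot": [0,0,0]},
    {"translation": [0,0,0],"delta_rot": [0,0,0]},
    {"translation": [0,0,0],"delta_rot": [0,0,0]},
  ],
)

```text
clock: 31.0
eef_pos: [487.5, 319.4, 189.3]
tool_rot: [-0.34, 3.121, 0.003]
ft_force: [-0.6, 0.0, 0.2]
width: 47.2
finger_force: 0.0
```

```bash
python3 go.py 0 253 0.217; python3 - <<'E'
from h import *
p=shot('wrist')
cv2.imwrite('pics/w7.png',p['image'][:,:,::-1])
E
```

```text
pose [487.5 319.4 189.3] yaw 0.2171 F [-0.6  0.   0.2] w 47.2 axis tilt [ 0.0018  0.0021 -1.    ]
goal [484.8  38.4 253. ] rot frac 0.0001 shift frac after rot [ 0.1263 -0.5476 -0.1275]  1:before rot [ 0.1263 -0.5476 -0.1275]
```

View pics/w7.png

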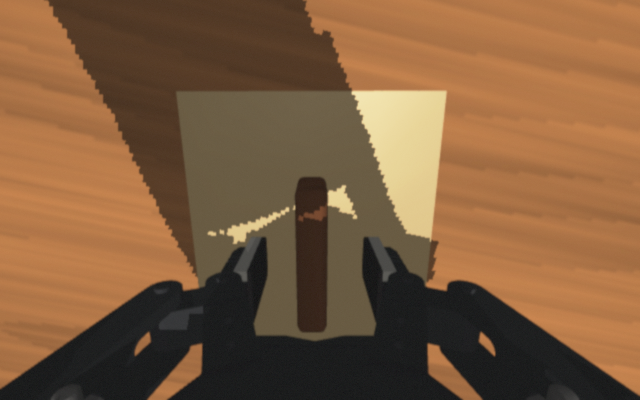

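The grip bar (x 296–328) is centred between the fingers and aligned.

move_arm(
  commands=[
    {"translation": [0,-0.001,0.006],"delta_rot": [0,0,0]},
    {"translation": [0,0,0.006],"delta_rot": [0,0,0]},
    {"translation": [0,0,0],"delta_rot": [0,0,0]},
    {"translation": [0,0,0],"delta_rot": [0,0,0]},
  ],
)

```text
clock: 31.55
eef_pos: [487.3, 318.7, 182.1]
tool_rot: [0.34, -3.123, -0.001]
ft_force: [0.2, 0.1, -0.3]
width: 47.4
finger_force: 0.0
```

move_arm(
  commands=[
    {"translation": [0,0,0],"delta_rot": [0,0,0]},
    {"translation": [0,0,0],"delta_rot": [0,0,0]},
    {"translation": [0,0,0],"delta_rot": [0,0,0]},
    {"translation": [0,0,0],"delta_rot": [0,0,0]},
    {"translation": [0,0,0],"delta_rot": [0,0,0]},
    {"translation": [0,0,0],"delta_rot": [0,0,0]},
  ],
  grip=-1,
  newtons=70,
)

```text
clock: 32.3
eef_pos: [487.4, 318.8, 182.4]
tool_rot: [-0.34, 3.122, 0.002]
ft_force: [-0.4, 0.3, 3.8]
width: 12.9
finger_force: 70.0
```

```bash
python3 go.py 0 253 0.193; python3 - <<'E'
from h import *
np.set_printoptions(suppress=True,precision=2)
s=robot.sense();p=shot('wrist');cv2.imwrite('pics/w8.png',p['image'][:,:,::-1])
g=p['image'].astype(int)
# far edge of the cover: print wood/cover profile in columns
lab=cv2.cvtColor(p['image'],cv2.COLOR_RGB2LAB).astype(int)
M=R.from_rotvec(s['tool_rot']).as_matrix()
for u in (200,230,270,300,350,400,430):
    d=np.abs(np.diff(cv2.GaussianBlur(lab.astype(np.float32),(5,5),0)[40:160,u],axis=0)).sum(1); v=40+d.argmax()+.5
    q=M.T@(ray(p,(u,v),6)-s['eef_pos']); print(u,v,q)
for v in (110,140,180):
    r=cv2.GaussianBlur(lab.astype(np.float32),(5,5),0)[v]; d=np.abs(np.diff(r,axis=0)).sum(1)
    for lo,hi in((120,230),(400,500)):
        u=lo+d[lo:hi].argmax()+.5; print('side',v,u,M.T@(ray(p,(u,v),6)-s['eef_pos']))
E
```

```text
pose [487.4 318.8 182.4] yaw 0.2171 F [-0.4  0.3  3.8] w 12.9 axis tilt [ 6.0e-04  1.3e-03 -1.0e+00]
goal [484.8  38.4 253. ] rot frac 0.0306 shift frac after rot [ 0.1127 -0.5494 -0.1411]  1:before rot [ 0.1258 -0.5465 -0.1411]
200 91.5 [ 75.65 -51.23 176.31]
230 91.5 [ 75.67 -37.89 176.33]
270 90.5 [ 76.12 -20.09 176.35]
300 90.5 [ 76.14  -6.76 176.37]
350 82.5 [ 79.52  15.37 176.39]
400 90.5 [ 76.21  37.72 176.42]
430 90.5 [ 76.24  51.07 176.44]
side 110 174.5 [ 67.71 -63.49 176.31]
side 110 453.5 [ 67.91  62.54 176.46]
side 140 178.5 [ 54.36 -63.22 176.32]
side 140 450.5 [ 54.53  62.77 176.47]
side 180 136.5 [ 35.44 -85.49 176.31]
side 180 445.5 [ 35.61  62.6  176.48]
```

View pics/w8.png

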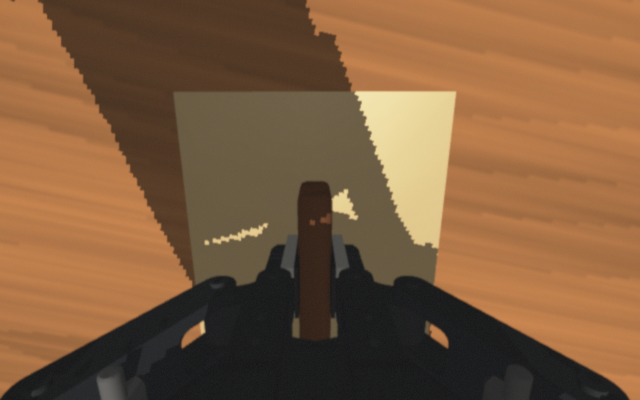

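The cover is gripped, with its centre 1 mm off the tool axis. I'll lift it and carry it over.

move_arm(
  commands=[
    {"translation": [0,0,-0.03],"delta_rot": [0,0,0]},
    {"translation": [0,0,-0.07],"delta_rot": [0,0,0]},
    {"translation": [0,0,-0.09],"delta_rot": [0,0,0]},
    {"translation": [0,0,-0.09],"delta_rot": [0,0,0]},
    {"translation": [0,0,-0.09],"delta_rot": [0,0,0]},
    {"translation": [0,0,0],"delta_rot": [0,0,0.03]},
    {"translation": [0.01,-0.05,0],"delta_rot": [0,0,0]},
    {"translation": [0.01,-0.05,0],"delta_rot": [0,0,0]},
    {"translation": [0.01,-0.05,0],"delta_rot": [0,0,0]},
    {"translation": [0.01,-0.05,0],"delta_rot": [0,0,0]},
    {"translation": [0.01,-0.05,0],"delta_rot": [0,0,0]},
    {"translation": [0.01,-0.05,0],"delta_rot": [0,0,0]},
    {"translation": [0.01,-0.05,0],"delta_rot": [0,0,0]},
    {"translation": [0.01,-0.05,0],"delta_rot": [0,0,0]},
    {"translation": [0.01,-0.05,0],"delta_rot": [0,0,0]},
    {"translation": [0.01,-0.05,0],"delta_rot": [0,0,0]},
    {"translation": [0.0107,-0.0486,0],"delta_rot": [0,0,0]},
    {"translation": [0,0,0],"delta_rot": [0,0,0]},
    {"translation": [0,0,0],"delta_rot": [0,0,0]},
  ],
)

```text
clock: 34.72
eef_pos: [485.4, 39.0, 366.3]
tool_rot: [0.303, -3.126, -0.003]
ft_force: [-0.5, -1.2, -1.6]
width: 12.7
finger_force: 69.5
```

```bash
python3 go.py 1 296 0.193; python3 - <<'E'
from h import *
p=shot('wrist'); cv2.imwrite('pics/w9.png',p['image'][:,:,::-1])
import pickle; pickle.dump(p,open('w9.pkl','wb'))
np.set_printoptions(suppress=True,precision=2)
s=robot.sense(); M=R.from_rotvec(s['tool_rot']).as_matrix()
L=cv2.GaussianBlur(cv2.cvtColor(p['image'],cv2.COLOR_RGB2LAB).astype(np.float32),(3,3),0)
# strong edges in sample columns, as tool coords at rim height and at the cover height
for u in (220,260,290,350,380,420):
    d=np.abs(np.diff(L[:,u],axis=0)).sum(1)
    pk=[v for v in range(3,200) if d[v]>12 and d[v]==d[max(0,v-3):v+4].max()]
    print(u,[(v,round((M.T@(ray(p,(u,v+.5),119)-s['eef_pos']))[0],1),round((M.T@(ray(p,(u,v+.5),s['eef_pos'][2]-176.4)-s['eef_pos']))[0],1)) for v in pk])
E
```

```text
pose [485.4  39.  366.3] yaw 0.193 F [-0.5 -1.2 -1.6] w 12.7 axis tilt [-0.0016  0.0014 -1.    ]
goal [485.8  38.6 296. ] rot frac 0.0 shift frac after rot [-0.0005 -0.0009  0.1406]  1:before rot [-0.0005 -0.0009  0.1406]
220 [(86, np.float64(83.5), np.float64(77.9)), (190, np.float64(12.9), np.float64(30.5))]
260 [(86, np.float64(83.5), np.float64(78.0)), (91, np.float64(80.4), np.float64(75.9)), (162, np.float64(33.2), np.float64(44.1)), (170, np.float64(27.5), np.float64(40.3))]
290 [(69, np.float64(94.0), np.float64(85.0)), (86, np.float64(83.6), np.float64(78.0)), (118, np.float64(63.1), np.float64(64.2))]
350 [(86, np.float64(83.6), np.float64(78.0)), (130, np.float64(55.2), np.float64(58.9))]
380 [(86, np.float64(83.6), np.float64(78.0)), (132, np.float64(53.9), np.float64(58.0))]
420 [(91, np.float64(80.5), np.float64(75.9)), (136, np.float64(51.2), np.float64(56.2)), (195, np.float64(9.2), np.float64(28.0))]
```

View pics/w9.png

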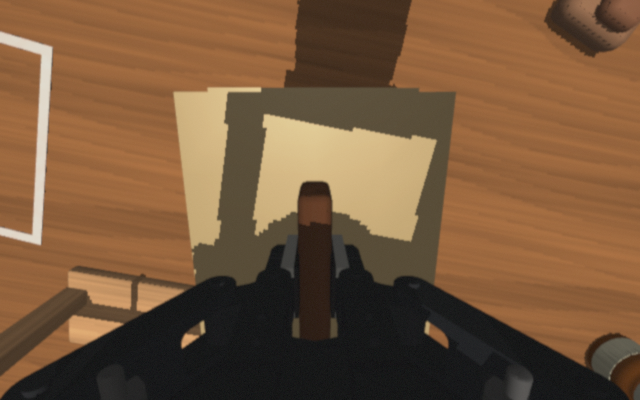

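move_arm(
  commands=[
    {"translation": [0.0005,-0.002,0.03],"delta_rot": [0,0,0]},
    {"translation": [0,0,0.05],"delta_rot": [0,0,0]},
    {"translation": [0,0,0.03],"delta_rot": [0,0,0]},
    {"translation": [0,0,0.008],"delta_rot": [0,0,0]},
    {"translation": [0,0,0],"delta_rot": [0,0,0]},
    {"translation": [0,0,0],"delta_rot": [0,0,0]},
  ],
)

```text
clock: 35.52
eef_pos: [486.0, 37.7, 308.6]
tool_rot: [-0.303, 3.125, 0.001]
ft_force: [0.3, -0.7, -1.5]
width: 12.8
finger_force: 69.5
```

```bash
python3 go.py 1 296 0.193
```

```text
pose [486.   37.7 308.6] yaw 0.1935 F [ 0.3 -0.7 -1.5] w 12.8 axis tilt [ 0.0016  0.0011 -1.    ]
goal [485.8  38.6 296. ] rot frac 0.0006 shift frac after rot [0.0001 0.0017 0.0252]  1:before rot [0.0001 0.0017 0.0252]
```

move_arm(
  commands=[
    {"translation": [0,0.0006,0.006],"delta_rot": [0,0,0]},
    {"translation": [0,0,0.006],"delta_rot": [0,0,0]},
    {"translation": [0,0,0.006],"delta_rot": [0,0,0]},
    {"translation": [0,0,0],"delta_rot": [0,0,0]},
    {"translation": [0,0,0],"delta_rot": [0,0,0]},
  ],
)

```text
clock: 36.15
eef_pos: [485.6, 38.0, 298.9]
tool_rot: [-0.303, 3.127, 0.002]
ft_force: [-0.5, -0.0, -0.6]
width: 12.6
finger_force: 69.5
```

move_arm(
  commands=[
    {"translation": [0,0,0.004],"delta_rot": [0,0,0]},
    {"translation": [0,0,0.004],"delta_rot": [0,0,0]},
    {"translation": [0,0,0],"delta_rot": [0,0,0]},
    {"translation": [0,0,0],"delta_rot": [0,0,0]},
  ],
)

```text
clock: 36.65
eef_pos: [485.6, 38.0, 295.4]
tool_rot: [-0.303, 3.127, 0.002]
ft_force: [-2.2, -0.8, 6.0]
width: 12.7
finger_force: 70.3
```

The cover is seated, with contact at TCP z 295.4, exactly the expected height. I'll press it a little and measure the probe tip near the outline.

move_arm(
  commands=[
    {"translation": [0,0,0.003],"delta_rot": [0,0,0]},
    {"translation": [0,0,0],"delta_rot": [0,0,0]},
    {"translation": [0,0,0],"delta_rot": [0,0,0]},
  ],
)

```text
clock: 37.02
eef_pos: [485.5, 38.0, 295.4]
tool_rot: [-0.303, 3.126, 0.001]
ft_force: [-4.7, -0.3, 16.9]
width: 13.0
finger_force: 72.2
```

```bash
python3 - <<'E'
from h import *; import pickle
np.set_printoptions(suppress=True,precision=1)
O=np.array([508,-350.5]);a=-.083;Rm=np.array([[np.cos(a),np.sin(a)],[-np.sin(a),np.cos(a)]])
p=pickle.load(open('w1.pkl','rb')); print('tip w1',Rm@(ray(p,(24,193),5)[:2]-O))
t=shot('top'); print('tip top',Rm@(ray(t,np.array((735,184))/2.963+[190,125],5)[:2]-O), Rm@(ray(t,np.array((800,200))/2.963+[190,125],5)[:2]-O))
im=t['image'].astype(int)
# white tape fit
w_=(im.min(2)>170); ys,xs=np.nonzero(w_[170:260,375:460]); 
r=cv2.minAreaRect(np.c_[xs+375,ys+170].astype(np.float32)); bx=cv2.boxPoints(r); print(bx)
for q in bx: print(Rm@(ray(t,q,0)[:2]-O))
print(im[186:194,432:456].sum(2)//3)
print('brush',find(t,'brush'),'box',find(t,'box'),find(t,'cover'))
E
python3 go.py 1 296
```

```text
tip w1 [100.9 -53.2]
tip top [ 98.6 -55.6] [  88.7 -131.3]
[[385.3 243.7]
 [392.  178.5]
 [451.5 184.6]
 [444.8 249.8]]
[-112.  104.]
[111.  102.1]
[ 113.6 -101.9]
[-109.5  -96. ]
[[201 204 206 208 204 192 188 202 210 214 221 225 225 224 225 227 223 207
  173 132 112 110 110 110]
 [151 155 158 160 154 138 141 162 176 185 201 213 217 218 221 226 228 218
  182 136 110 109 109 109]
 [118 120 122 122 117 108 113 131 140 145 158 172 181 188 193 202 211 206
  175 134 113 111 111 109]
 [113 113 113 113 111 109 112 116 118 114 119 129 142 149 157 167 180 181
  163 137 124 120 117 112]
 [113 113 113 114 113 113 113 113 113 109 106 107 112 121 136 154 165 166
  156 144 140 139 131 124]
 [114 114 114 114 114 114 114 114 113 112 110 108 109 116 142 172 187 180
  157 138 140 144 142 141]
 [115 113 114 113 113 114 114 114 114 113 113 113 113 123 155 196 216 203
  161 126 122 129 134 140]
 [113 114 114 114 113 114 114 114 114 114 115 115 114 125 161 207 226 212
  164 123 113 115 117 123]]
brush [(array([ 271., -223.,   14.]), 0.88, array([381., 285.]))] box [(array([432., -30., 117.]), 0.49, array([324., 232.]))] [(array([443.,  40., 117.]), 0.8, array([302., 228.]))]
pose [485.5  38.  295.4] yaw 0.1935 F [-4.8 -0.3 16.3] w 12.5 axis tilt [ 0.0011  0.001  -1.    ]
goal [485.8  38.6 296. ] rot frac 0.0007 shift frac after rot [-0.0008  0.001  -0.0012]  1:before rot [-0.0008  0.001  -0.0012]
```

move_arm(
  commands=[
    {"translation": [0,0,-0.002],"delta_rot": [0,0,0]},
    {"translation": [0,0,0],"delta_rot": [0,0,0.03]},
    {"translation": [0,0,0],"delta_rot": [0,0,0.05]},
    {"translation": [0,0,0],"delta_rot": [0,0,0.06]},
    {"translation": [0,0,0],"delta_rot": [0,0,0.06]},
    {"translation": [0,0,0],"delta_rot": [0,0,0.06]},
    {"translation": [0,0,0],"delta_rot": [0,0,0.05]},
    {"translation": [0,0,0],"delta_rot": [0,0,0.041]},
    {"translation": [0,0,0],"delta_rot": [0,0,0]},
  ],
)

```text
clock: 38.35
eef_pos: [486.3, 38.0, 295.4]
tool_rot: [0.127, 3.136, 0.001]
ft_force: [0.0, -0.2, 6.4]
width: 12.8
finger_force: 70.7
```

```bash
python3 go.py 1 295 -0.083; python3 - <<'E'
from h import *
s=robot.sense(); print(s['torque'],s['ft_force'],np.round(s['joint_pos'],2))
E
```

```text
pose [486.3  38.  295.4] yaw -0.0811 F [ 0.  -0.2  6.4] w 12.8 axis tilt [ 3.e-03  5.e-04 -1.e+00]
goal [485.8  38.3 295. ] rot frac 0.0024 shift frac after rot [0.001  0.0006 0.0008]  1:before rot [0.001  0.0006 0.0008]
[-0.10432639  0.19654865  0.24313287] [ 0.01032876 -0.1877894   6.39774021] [ 0.05  0.29  1.92  0.    0.93 -1.44]
```

move_arm(
  commands=[
    {"translation": [-0.001,-0.008,0],"delta_rot": [0,0,0]},
    {"translation": [-0.002,-0.015,0],"delta_rot": [0,0,0]},
    {"translation": [-0.003,-0.02,0],"delta_rot": [0,0,0]},
    {"translation": [-0.003,-0.02,0],"delta_rot": [0,0,0]},
    {"translation": [-0.003,-0.02,0],"delta_rot": [0,0,0]},
    {"translation": [-0.003,-0.02,0],"delta_rot": [0,0,0]},
    {"translation": [-0.002,-0.015,0],"delta_rot": [0,0,0]},
    {"translation": [-0.001,-0.008,0],"delta_rot": [0,0,0]},
    {"translation": [0,0,0],"delta_rot": [0,0,0]},
  ],
)

```text
clock: 39.48
eef_pos: [490.1, -24.6, 295.5]
tool_rot: [0.132, 3.136, 0.007]
ft_force: [-0.6, 6.4, 6.8]
width: 12.7
finger_force: 70.8
```

```bash
python3 go.py 1 295 -0.083; python3 - <<'E'
from h import *
for n in ('side','wrist'):
    t=shot(n,'d1'+n); print(n,find(t,'box'),find(t,'cover'))
E
```

```text
pose [490.1 -24.6 295.5] yaw -0.0839 F [-0.6  6.4  6.8] w 12.7 axis tilt [ 0.0034  0.0041 -1.    ]
goal [485.8  38.3 295. ] rot frac -0.0012 shift frac after rot [0.019  0.1248 0.001 ]  1:before rot [0.0192 0.1247 0.001 ]
side [(array([450., -90.,  70.]), 0.86, array([316., 242.]))] [(array([473., -39., 123.]), 0.67, array([311., 212.]))]
wrist [(array([423.,  32., 118.]), 0.87, array([426.,  99.]))] [(array([453., -23., 117.]), 0.68, array([311., 175.]))]
```

```bash
cat > edges.py <<'E'
from h import *
p=shot('wrist'); s=robot.sense(); M=R.from_rotvec(s['tool_rot']).as_matrix()
L=cv2.GaussianBlur(cv2.cvtColor(p['image'],cv2.COLOR_RGB2LAB).astype(np.float32),(3,3),0)
def rel(u,v): return M.T@(ray(p,(u,v),119)-s['eef_pos'])
for u in (220,260,360,400):
    d=np.abs(np.diff(L[:,u],axis=0)).sum(1)
    print('col',u,[(v,rel(u,v+.5)[0].round(1),int(d[v])) for v in range(3,150) if d[v]>9 and d[v]==d[max(0,v-3):v+4].max()])
for v in (110,140,170,200):
    d=np.abs(np.diff(L[v],axis=0)).sum(1)
    print('row',v,[(u,rel(u+.5,v)[1].round(1),int(d[u])) for u in range(100,530) if d[u]>9 and d[u]==d[u-3:u+4].max()])
E
python3 edges.py
```

```text
col 220 [(77, np.float64(81.4), 23), (87, np.float64(77.2), 49), (91, np.float64(75.6), 51), (125, np.float64(60.8), 12), (130, np.float64(58.6), 18)]
col 260 [(77, np.float64(81.4), 22), (87, np.float64(77.3), 12), (91, np.float64(75.6), 12)]
col 360 [(77, np.float64(81.5), 12), (87, np.float64(77.4), 12), (91, np.float64(75.7), 12)]
col 400 [(77, np.float64(81.5), 12), (87, np.float64(77.4), 12)]
row 110 [(165, np.float64(-67.2), 25), (216, np.float64(-44.3), 49), (453, np.float64(62.8), 11), (461, np.float64(66.4), 18), (472, np.float64(71.4), 41), (476, np.float64(73.2), 30)]
row 140 [(169, np.float64(-67.1), 28), (217, np.float64(-44.9), 46), (450, np.float64(63.0), 12), (457, np.float64(66.2), 19), (466, np.float64(70.4), 41), (472, np.float64(73.2), 25)]
row 170 [(173, np.float64(-66.9), 29), (218, np.float64(-45.6), 38), (259, np.float64(-26.2), 43), (424, np.float64(52.3), 45), (446, np.float64(62.8), 11), (453, np.float64(66.1), 17), (461, np.float64(69.9), 37), (467, np.float64(72.8), 22)]
row 200 [(176, np.float64(-67.2), 23), (223, np.float64(-44.4), 40), (263, np.float64(-24.9), 33), (297, np.float64(-8.3), 57), (331, np.float64(8.2), 52), (419, np.float64(51.3), 43), (443, np.float64(63.0), 12), (450, np.float64(66.4), 17), (459, np.float64(70.9), 41), (463, np.float64(72.8), 22)]
```

The box tracks well: it is parallel to the cover, the cover sits inside the rim, and the box lags 3 mm. I'll keep dragging.

move_arm(
  commands=[
    {"translation": [-0.001,-0.008,0],"delta_rot": [0,0,0]},
    {"translation": [-0.002,-0.015,0],"delta_rot": [0,0,0]},
    {"translation": [-0.0025,-0.02,0],"delta_rot": [0,0,0]},
    {"translation": [-0.0025,-0.02,0],"delta_rot": [0,0,0]},
    {"translation": [-0.0025,-0.02,0],"delta_rot": [0,0,0]},
    {"translation": [-0.0025,-0.02,0],"delta_rot": [0,0,0]},
    {"translation": [-0.0025,-0.02,0],"delta_rot": [0,0,0]},
    {"translation": [-0.0025,-0.02,0],"delta_rot": [0,0,0]},
    {"translation": [-0.0025,-0.02,0],"delta_rot": [0,0,0]},
    {"translation": [-0.0025,-0.02,0],"delta_rot": [0,0,0]},
    {"translation": [-0.0025,-0.02,0],"delta_rot": [0,0,0]},
    {"translation": [-0.0025,-0.02,0],"delta_rot": [0,0,0]},
    {"translation": [-0.0025,-0.02,0],"delta_rot": [0,0,0]},
    {"translation": [-0.0025,-0.02,0],"delta_rot": [0,0,0]},
    {"translation": [-0.0025,-0.02,0],"delta_rot": [0,0,0]},
    {"translation": [-0.0025,-0.02,0],"delta_rot": [0,0,0]},
    {"translation": [-0.0025,-0.02,0],"delta_rot": [0,0,0]},
  ],
)

```text
clock: 41.95
eef_pos: [496.9, -186.5, 295.8]
tool_rot: [0.132, 3.136, 0.01]
ft_force: [-0.8, 9.9, 11.7]
width: 13.1
finger_force: 71.4
```

```bash
python3 go.py 1 295 -0.083; python3 edges.py
```

```text
pose [ 496.9 -186.5  295.8] yaw -0.0841 F [-0.8  9.9 11.7] w 13.1 axis tilt [ 0.0027  0.0061 -1.    ]
goal [485.8  38.3 295. ] rot frac -0.0014 shift frac after rot [0.0593 0.4463 0.0017]  1:before rot [0.0599 0.4462 0.0017]
col 220 [(76, np.float64(82.1), 30), (88, np.float64(77.2), 34)]
col 260 [(76, np.float64(82.2), 34), (89, np.float64(76.8), 38)]
col 360 [(77, np.float64(81.8), 12), (87, np.float64(77.7), 11), (91, np.float64(76.0), 11), (145, np.float64(52.1), 30)]
col 400 [(77, np.float64(81.9), 11), (87, np.float64(77.7), 12), (91, np.float64(76.0), 11)]
row 110 [(166, np.float64(-65.0), 27), (280, np.float64(-13.6), 46), (454, np.float64(65.4), 10), (461, np.float64(68.6), 18), (476, np.float64(75.4), 16)]
row 140 [(169, np.float64(-65.3), 25), (271, np.float64(-18.1), 43), (321, np.float64(5.1), 45), (342, np.float64(14.8), 40), (450, np.float64(65.2), 12), (457, np.float64(68.4), 16), (472, np.float64(75.4), 19)]
row 170 [(173, np.float64(-65.1), 24), (262, np.float64(-22.9), 46), (311, np.float64(0.4), 45), (423, np.float64(53.9), 15), (431, np.float64(57.7), 35), (447, np.float64(65.4), 11), (454, np.float64(68.7), 16), (468, np.float64(75.5), 26)]
row 200 [(177, np.float64(-64.9), 24), (250, np.float64(-29.4), 31), (297, np.float64(-6.4), 20), (331, np.float64(10.2), 49), (443, np.float64(65.1), 23), (449, np.float64(68.1), 53), (455, np.float64(71.1), 43), (462, np.float64(74.5), 32)]
```

move_arm(
  commands=[
    {"translation": [-0.0025,-0.02,0],"delta_rot": [0,0,0]},
    {"translation": [-0.0025,-0.02,0],"delta_rot": [0,0,0]},
    {"translation": [-0.0025,-0.02,0],"delta_rot": [0,0,0]},
    {"translation": [-0.0025,-0.02,0],"delta_rot": [0,0,0]},
    {"translation": [-0.0025,-0.02,0],"delta_rot": [0,0,0]},
    {"translation": [-0.0025,-0.02,0],"delta_rot": [0,0,0]},
    {"translation": [-0.0025,-0.02,0],"delta_rot": [0,0,0]},
    {"translation": [-0.0025,-0.02,0],"delta_rot": [0,0,0]},
    {"translation": [-0.0025,-0.02,0],"delta_rot": [0,0,0]},
    {"translation": [-0.0025,-0.02,0],"delta_rot": [0,0,0]},
    {"translation": [-0.0025,-0.02,0],"delta_rot": [0,0,0]},
    {"translation": [-0.0025,-0.02,0],"delta_rot": [0,0,0]},
    {"translation": [-0.0025,-0.02,0],"delta_rot": [0,0,0]},
    {"translation": [-0.0025,-0.015,0],"delta_rot": [0,0,0]},
    {"translation": [-0.002,-0.01,0],"delta_rot": [0,0,0]},
    {"translation": [0,0,0],"delta_rot": [0,0,0]},
    {"translation": [0,0,0],"delta_rot": [0,0,0]},
  ],
)

```text
clock: 44.12
eef_pos: [503.5, -330.2, 295.6]
tool_rot: [0.13, 3.137, 0.007]
ft_force: [-0.1, 8.2, 10.8]
width: 12.7
finger_force: 71.3
```

```bash
python3 go.py 1 295 -0.083; python3 edges.py
```

```text
pose [ 503.5 -330.2  295.6] yaw -0.0831 F [-0.1  8.2 10.8] w 12.7 axis tilt [ 0.0019  0.0043 -1.    ]
goal [485.8  38.3 295. ] rot frac -0.0002 shift frac after rot [0.0964 0.7316 0.0011]  1:before rot [0.0965 0.7315 0.0011]
col 220 [(62, np.float64(87.5), 54), (76, np.float64(81.8), 21), (86, np.float64(77.7), 37), (90, np.float64(76.0), 36)]
col 260 [(62, np.float64(87.6), 48), (76, np.float64(81.9), 22), (88, np.float64(76.9), 26)]
col 360 [(63, np.float64(87.2), 50), (74, np.float64(82.8), 26), (88, np.float64(77.0), 12)]
col 400 [(39, np.float64(96.8), 19), (63, np.float64(87.3), 22), (77, np.float64(81.6), 10), (88, np.float64(77.0), 11), (126, np.float64(60.5), 29)]
row 110 [(166, np.float64(-66.9), 26), (331, np.float64(7.6), 44), (453, np.float64(62.9), 10), (461, np.float64(66.5), 16), (475, np.float64(72.8), 11), (476, np.float64(73.3), 11), (500, np.float64(84.2), 19)]
row 140 [(169, np.float64(-67.1), 26), (307, np.float64(-3.3), 32), (371, np.float64(26.4), 42), (413, np.float64(45.9), 36), (450, np.float64(63.1), 11), (457, np.float64(66.3), 17), (471, np.float64(72.9), 11), (484, np.float64(78.9), 23)]
row 170 [(173, np.float64(-67.0), 24), (293, np.float64(-10.0), 29), (347, np.float64(15.6), 34), (446, np.float64(62.8), 23), (453, np.float64(66.2), 55), (459, np.float64(69.1), 38), (467, np.float64(72.9), 22)]
row 200 [(177, np.float64(-66.8), 20), (272, np.float64(-20.5), 27), (297, np.float64(-8.3), 21), (332, np.float64(8.7), 51), (443, np.float64(63.1), 25), (450, np.float64(66.5), 52), (455, np.float64(69.0), 41), (464, np.float64(73.4), 21)]
```

move_arm(
  commands=[
    {"translation": [-0.001,-0.01,0],"delta_rot": [0,0,0]},
    {"translation": [-0.001,-0.01,0],"delta_rot": [0,0,0]},
    {"translation": [-0.001,-0.01,0],"delta_rot": [0,0,0]},
    {"translation": [-0.001,-0.01,0],"delta_rot": [0,0,0]},
    {"translation": [0,0,0],"delta_rot": [0,0,0]},
    {"translation": [0,0,0],"delta_rot": [0,0,0]},
  ],
)

```text
clock: 44.92
eef_pos: [504.0, -350.3, 295.6]
tool_rot: [0.13, 3.137, 0.007]
ft_force: [0.7, 7.7, 10.3]
width: 13.0
finger_force: 71.2
```

```bash
python3 go.py 1 295 -0.083; python3 edges.py; python3 - <<'E'
from h import *
p=shot('wrist');s=robot.sense()
# tape: bright low-saturation pixels -> world z=0, outline frame
im=p['image'].astype(int); m=(im.min(2)>120)&(im.max(2)-im.min(2)<35); v,u=np.nonzero(m)
Q=np.array([ray(p,q,0)[:2] for q in zip(u,v)])-[508,-350.5];a=-.083
Q=Q@np.array([[np.cos(a),-np.sin(a)],[np.sin(a),np.cos(a)]])
ok=(abs(Q)<[125,115]).all(1); Q=Q[ok]
for n,sel,k in [('x-',(Q[:,0]<-88)&(abs(Q[:,1])<80),0),('y+',(Q[:,1]>80)&(abs(Q[:,0])<85),1),('y-',(Q[:,1]<-80)&(abs(Q[:,0])<85),1)]:
    print(n,sel.sum(),np.percentile(Q[sel,k],[3,50,97]).round(1) if sel.any() else '')
E
```

```text
pose [ 504.  -350.3  295.6] yaw -0.083 F [ 0.7  7.7 10.3] w 13.0 axis tilt [ 0.0021  0.0041 -1.    ]
goal [485.8  38.3 295. ] rot frac 0.0 shift frac after rot [0.1006 0.7715 0.0011]  1:before rot [0.1006 0.7715 0.0011]
col 220 [(59, np.float64(88.7), 52), (73, np.float64(83.0), 46), (88, np.float64(76.8), 36)]
col 260 [(59, np.float64(88.7), 54), (74, np.float64(82.7), 46), (86, np.float64(77.7), 37)]
col 360 [(60, np.float64(88.4), 47), (74, np.float64(82.8), 49), (87, np.float64(77.4), 10), (91, np.float64(75.7), 11)]
col 400 [(52, np.float64(91.7), 22), (60, np.float64(88.5), 21), (74, np.float64(82.8), 19), (88, np.float64(77.0), 12), (121, np.float64(62.7), 35)]
row 110 [(166, np.float64(-66.8), 26), (332, np.float64(8.0), 34), (453, np.float64(62.8), 10), (461, np.float64(66.5), 15), (475, np.float64(72.8), 12), (506, np.float64(86.9), 14), (510, np.float64(88.7), 11)]
row 140 [(169, np.float64(-67.1), 26), (313, np.float64(-0.5), 46), (376, np.float64(28.7), 33), (423, np.float64(50.5), 32), (450, np.float64(63.1), 11), (457, np.float64(66.3), 17), (471, np.float64(72.8), 9), (487, np.float64(80.3), 18)]
row 170 [(173, np.float64(-67.0), 24), (295, np.float64(-9.1), 45), (352, np.float64(18.0), 39), (446, np.float64(62.8), 22), (453, np.float64(66.2), 49), (459, np.float64(69.0), 42), (464, np.float64(71.4), 31)]
row 200 [(177, np.float64(-66.8), 21), (274, np.float64(-19.6), 38), (297, np.float64(-8.3), 20), (333, np.float64(9.2), 37), (443, np.float64(63.1), 23), (449, np.float64(66.0), 54), (455, np.float64(69.0), 43), (463, np.float64(72.9), 21)]
x- 2451 [-110.2 -105.   -88.7]
y+ 0 
y- 0
```

The far tape edge measures −110 to −100 in the outline frame, as expected, so the box is inside. I'll release.

move_arm(
  commands=[
    {"translation": [0,0,-0.001],"delta_rot": [0,0,0]},
    {"translation": [0,0,0],"delta_rot": [0,0,0]},
  ],
)

```text
clock: 45.28
eef_pos: [504.0, -350.3, 295.6]
tool_rot: [0.13, 3.137, 0.007]
ft_force: [1.5, 7.4, 7.1]
width: 12.8
finger_force: 70.8
```

move_arm(
  commands=[
    {"translation": [0,0,0],"delta_rot": [0,0,0]},
    {"translation": [0,0,0],"delta_rot": [0,0,0]},
    {"translation": [0,0,0],"delta_rot": [0,0,0]},
    {"translation": [0,0,0],"delta_rot": [0,0,0]},
    {"translation": [0,0,-0.03],"delta_rot": [0,0,0]},
    {"translation": [0,0,-0.06],"delta_rot": [0,0,0]},
    {"translation": [0,0,-0.08],"delta_rot": [0,0,0]},
    {"translation": [0,0,-0.08],"delta_rot": [0,0,0]},
    {"translation": [0,0,-0.05],"delta_rot": [0,0,0]},
    {"translation": [0,0,0],"delta_rot": [0,0,0]},
    {"translation": [0,0,0],"delta_rot": [0,0,0]},
  ],
  grip=0.1,
)

```text
clock: 46.65
eef_pos: [503.1, -351.8, 443.7]
tool_rot: [-0.129, -3.138, -0.003]
ft_force: [0.2, -0.4, 0.1]
width: 46.9
finger_force: 0.0
```

```bash
python3 go.py 1 295 -0.083; python3 edges.py; python3 - <<'E'
from h import *
p=shot('wrist');t=shot('top')
print(find(p,'cover'),find(p,'box'),find(t,'cover'),find(t,'probe'),find(t,'brush'))
O=np.array([508,-350.5]);a=-.083
im=p['image'].astype(int)
m=((im.min(2)>120)&(im.max(2)-im.min(2)<35)); v,u=np.nonzero(m)
Q=(np.array([ray(p,q,0)[:2] for q in zip(u,v)])-O)@np.array([[np.cos(a),-np.sin(a)],[np.sin(a),np.cos(a)]])
for n,sel,k in [('x-',(Q[:,0]<-88)&(Q[:,0]>-120)&(abs(Q[:,1])<80),0),('y+',(Q[:,1]>80)&(Q[:,1]<115)&(abs(Q[:,0])<85),1),('y-',(Q[:,1]<-80)&(Q[:,1]>-115)&(abs(Q[:,0])<85),1)]:
    print(n,sel.sum(),np.percentile(Q[sel,k],[3,50,97]).round(1) if sel.any() else '')
E
```

```text
pose [ 503.1 -351.8  443.7] yaw -0.0823 F [ 0.2 -0.4  0.1] w 46.9 axis tilt [-0.0013  0.0019 -1.    ]
goal [485.8  38.3 295. ] rot frac 0.0009 shift frac after rot [0.0992 0.7746 0.2974]  1:before rot [0.0986 0.7747 0.2974]
col 220 []
col 260 [(80, np.float64(94.1), 57), (89, np.float64(86.5), 50), (96, np.float64(80.5), 36), (103, np.float64(74.5), 20)]
col 360 [(35, np.float64(130.6), 37), (40, np.float64(126.7), 24), (81, np.float64(93.4), 45), (85, np.float64(90.1), 32), (90, np.float64(85.8), 26), (97, np.float64(79.8), 12), (101, np.float64(76.4), 10), (127, np.float64(53.4), 24)]
col 400 [(33, np.float64(132.3), 19), (142, np.float64(39.7), 30)]
row 110 [(237, np.float64(-70.5), 53), (243, np.float64(-65.0), 17), (340, np.float64(23.5), 38), (370, np.float64(50.9), 32), (385, np.float64(64.6), 25), (390, np.float64(69.2), 16), (396, np.float64(74.7), 13), (444, np.float64(118.6), 21)]
row 140 [(239, np.float64(-70.3), 50), (245, np.float64(-64.7), 18), (321, np.float64(6.4), 38), (350, np.float64(33.5), 42), (383, np.float64(64.4), 21), (388, np.float64(69.1), 47), (395, np.fl
[... 386 characters left out ...]
5), (243, np.float64(-70.0), 47), (248, np.float64(-65.1), 24), (255, np.float64(-58.2), 28), (279, np.float64(-34.5), 13), (283, np.float64(-30.6), 14), (308, np.float64(-6.0), 19), (324, np.float64(9.8), 21), (361, np.float64(46.3), 13), (367, np.float64(52.2), 13), (380, np.float64(65.0), 12), (387, np.float64(71.9), 16)]
[(array([674., -46.,  14.]), 0.7, array([538., 269.]))] [(array([ 475., -317.,  119.]), 0.93, array([347., 153.]))] [(array([ 511., -326.,  115.]), 0.79, array([420., 209.])), (array([283., 264.,  30.]), 0.7, array([231., 277.]))] [] [(array([ 271., -221.,   14.]), 0.6, array([381., 285.]))]
x- 990 [-109.9 -105.1 -100.2]
y+ 424 [91.  94.1 97.4]
y- 558 [-98.1 -95.3 -92.5]
```

```bash
python3 -c "
from plant import robot
print(robot.close_job())"
```

```text
the job is handed in; nothing more can be done
None
```

The job is handed in: the three casts stand in separate slots, the cover is pressed down inside the rim, and the closed box is inside the taped outline by measurement, about 15 mm or more clear of the tape. I'd used all 14 picture views by then, so the final position was checked by measurement only, and no verdict came back.

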